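# Square up a plate stack in a cooler jig

## Task

Get the cooler jig ready for the press. Stack every loose aluminium plate flat in the jig, lying the same way as the untidy ones already there, tap the stack until all edges are flush and tight against both blue walls, and push the copper pipe along its V-groove until its end touches the red end stop. Only then swing the orange keeper bar fully across the stack; leave the other things on the bench where they are.

Things in the scene. Friction and masses are not known exactly. Their poses are not given: they have to be found in the camera images.
- jig: Fixed jig on a 2 mm teal mat (top at z 0.002); place and yaw vary. Origin: underside of its grey base (8 mm thick, x -125..88, y -95..95 mm), exactly below the centre of a squared stack; z up, x along the length of the stacked plates. Its -x and -y sides are open; blue walls on +x and +y. A plate on its base has its origin at z 8 mm.
- jig_corner (a point): Inner corner of the two blue walls at base-top height (jig x 55, y 25, z 8 mm); axes as the jig's. End wall: inner face at jig x 55, 10 mm thick, y -30..35. Side wall: inner face at jig y 25, 10 mm thick, x -20..65, so the 35 mm of a squared plate nearest -x stand clear of it. Both walls reach up to jig z 48.
- groove_stop (a point): Where the pipe's axis meets the red end stop (jig x 60, y 70, z 30 mm); axes as the jig's. The 90-degree aluminium V-groove runs from here along -x for 170 mm (jig x -110..60), open at its -x end; it is 42 mm wide outside (y 49..91) and its upper edges lie level with the pipe's axis (z 30). The stop is 42 mm wide and 45 mm high.
- keeper (a joint): Orange keeper bar, 16 mm wide, 12 mm thick, reaching 91 mm from a vertical hinge at jig x 78, y 0; underside 52, top 64 mm above the jig's underside: passes over walls and full stack. Rad: 0 = parked, 0.35 outward (to +x) of jig -y; grows clockwise from above; 1.92 = its end, fully across, along jig -x. Light friction (1 N at the knob); stays where left.
- keeper_knob (a point): Middle of the black upright round knob on the keeper bar, 16 mm in diameter, 18 mm tall (9 mm above and below this point), 80 mm from the hinge.
- pipe: Straight copper heat pipe, 20 mm in diameter, 120 mm long, 0.12 kg, lying in the V-groove; origin at its middle, x axis along its length (it may roll about x). At the start it stands 60 to 90 mm short of the stop; touching the stop its middle is at jig x = 0.
- plate1: Aluminium plate, 110 (x) x 50 (y) x 6 (z) mm, about 0.09 kg, with a flat copper patch on top; origin at the centre of its underside. Lies askew in the jig's nest at the start.
- plate2: Aluminium plate, 110 (x) x 50 (y) x 6 (z) mm, about 0.09 kg, with a flat copper patch on top; origin at the centre of its underside. Lies askew in the jig's nest at the start.
- plate3: Aluminium plate, 110 (x) x 50 (y) x 6 (z) mm, about 0.09 kg, with a flat copper patch on top; origin at the centre of its underside. Lies on the mat at the start; may be absent.
- plate4: Aluminium plate, 110 (x) x 50 (y) x 6 (z) mm, about 0.09 kg, with a flat copper patch on top; origin at the centre of its underside. Lies on the mat at the start; may be absent.
- plate5: Aluminium plate, 110 (x) x 50 (y) x 6 (z) mm, about 0.09 kg, with a flat copper patch on top; origin at the centre of its underside. Lies on the mat at the start; may be absent.
- plate6: Aluminium plate, 110 (x) x 50 (y) x 6 (z) mm, about 0.09 kg, with a flat copper patch on top; origin at the centre of its underside. Lies on the mat at the start; may be absent.
- dish: Bystander, to be left alone: black open parts dish, 90 x 60 x 22 mm; origin at the underside.
- meter: Bystander, to be left alone: yellow multimeter, 150 x 75 x 34 mm; origin at the underside.
- spool: Bystander, to be left alone: grey spool, 60 mm across, 40 mm high; origin at the underside.
- flux: Bystander, to be left alone: amber jar, 48 mm across, 90 mm high; origin at the underside.
- driver: Bystander, to be left alone: red screwdriver lying down; origin at the underside.
- battery: Bystander, to be left alone: black flat battery, 100 x 65 x 12 mm; origin at the underside.
- brush: Bystander, to be left alone: blue brush lying down; origin at the underside.
Mind the look-alikes: they are no part of the job. Leave any green look-alike of the plate5 alone. Several things have the shape of the pipe; the one meant has the colours described above.

How it is judged:
On the way, in this order (a step that is already met when the one before it is completed fails the run):
1. every plate is squared in the corner of the jig and the pipe touches its end stop (x of plate1 in the frame of jig between -0.003 and 0.003 m and y of plate1 in the frame of jig between -0.003 and 0.003 m and z of plate1 in the frame of jig between 0 and 0.046 m and angle between the x axis of each of plate1, plate2, plate3, plate4, plate5, plate6, pipe and the x axis of jig, either way round below 0.05 rad and angle between the z axis of each of plate1, plate2, plate3, plate4, plate5, plate6 and the z axis of jig, either way round below 0.05 rad and x of plate2 in the frame of jig between -0.003 and 0.003 m and y of plate2 in the frame of jig between -0.003 and 0.003 m and z of plate2 in the frame of jig between 0 and 0.046 m and x of plate3 in the frame of jig between -0.003 and 0.003 m and y of plate3 in the frame of jig between -0.003 and 0.003 m and z of plate3 in the frame of jig between 0 and 0.046 m and x of plate4 in the frame of jig between -0.003 and 0.003 m and y of plate4 in the frame of jig between -0.003 and 0.003 m and z of plate4 in the frame of jig between 0 and 0.046 m and x of plate5 in the frame of jig between -0.003 and 0.003 m and y of plate5 in the frame of jig between -0.003 and 0.003 m and z of plate5 in the frame of jig between 0 and 0.046 m and x of plate6 in the frame of jig between -0.003 and 0.003 m and y of plate6 in the frame of jig between -0.003 and 0.003 m and z of plate6 in the frame of jig between 0 and 0.046 m and x of pipe in the frame of jig between -0.003 and 0.003 m and y of pipe in the frame of jig between 0.067 and 0.073 m and z of pipe in the frame of jig between 0.027 and 0.033 m), for 0.2 s.
2. the keeper bar is swung fully across the stack (value of joint keeper above 1.8 rad), for 0.2 s.
At the end, for the whole second after the job is handed in: All plates lie flat in the jig's corner, centres within 3 mm (x and y) of touching both walls, within 0.05 rad of the jig's x; pipe in its groove, end within 3 mm of the stop; all at rest; keeper above 1.8 rad, closed only after plates and pipe are right (all of step 1 and linear speed of each of plate1, plate2, plate3, plate4, plate5, plate6, pipe below 0.02 m/s and value of joint keeper above 1.8 rad).
It fails at once if a bystander is moved more than 50 mm (distance of any of dish, meter, spool, flux, driver, battery, brush from where it was at the start of the episode above 0.05 m).
Of plate3, plate4, plate5, plate6 only 2 to 4 are there at a start; the rules pass over those that are not, and their reading is None.
At some moment in a run one of plate3, plate4, plate5, plate6 may be knocked a few centimetres aside while the robot is not near it.
Once in a run the grip may slacken for a moment while it holds something.
It also fails if it takes over 210 s, if anything falls off the work surface, if the arm or the gripper's body presses on something with over 40 N, if the wrist force passes 120 N, or if a joint passes its speed limit or range.

## Robot

A 6-joint arm with a two-finger parallel gripper is mounted at the origin on the work surface. World frame = base frame: x ahead of the robot, y to its left, z up, the work surface at z = 0. Lengths are in m, angles in rad, forces in N, time in s.
With the tool pointing down it reaches from about 0.225 to 0.875 m from the base axis. Payload 3.4 kg.
Tool frame: the origin (TCP) lies midway between the tips of the shut fingers; the grasp point (between the pads) lies 19 mm behind it (manip.grip_point_offset is the distance from the TCP to the grasp point, in m); z points along the fingers, y is the line along which they close (so a half turn about z gives the same grasp; the last joint's range is limited). The gripper opens to 85 mm and grips with 20 to 120 N. Pads are 22 mm wide; open, the fingers measure 114 mm over their backs; the gripper's body (76 mm by 85 mm) begins 54 mm behind the grasp point. The pads swing forward as they close: fully open they stand 13 mm farther back than shut.
Start: joints at [-1.401, 0.276, 1.505, -0, 1.361, -0.121], TCP at [0.165, -0.551, 0.231] pointing down, gripper open.
Joint ranges: [-2.89, 2.89], [-0.75, 2.08], [0.22, 2.7], [-1.18, 4.32], [0.11, 2.71], [-2.7, 2.7]. Speed limits (rad/s): [2.57, 2.57, 3.14, 3.14, 3.14, 3.14].

## Interface

Orientations are given as a unit quaternion [w, x, y, z].
In Python, from rig import manip gives the robot as it stands.
- The arm moves only by the shell command python3 -m handwheel 'ROWS' [FORCE]. ROWS is JSON, a list of rows, each an object with "translation": the shift along the tool's x, y, z in m, a list of three; "angular": the turn, a rotation vector about the tool's x, y, z in degrees, a list of three; "hand": the closure, from 0 (fully open) to 1 (shut). A call has 1 to 10 rows; each row shifts and turns the commanded pose from where the row before left it, along the tool's axes as they then stand; what a row does not reach is not made up. A row lasts 1/12 s, in which the tool goes at most 41.7 mm and 7.16 degrees, less where a joint would pass 70% of its speed; a pose out of reach is approached as far as the arm can. A call with a gripper value outside its range is refused whole. The fingers move at their own pace and stop on an object; FORCE is the grip in N (left out, the last holds). Time passes only in rows, so rows that do not move let the fingers close. It gives the time, the measured TCP pose, the force, the opening and the grip force at its end, in the units of the state.
- manip.get_state(): the state, without advancing time (a new reading comes with each control period).
- manip.get_image(name): name is "scene" or "top" or "wrist"; returns the picture (400x640x3 uint8, red, green, blue); there is no depth.
- manip.camera_info(name): a dict with "camera_matrix" (3x3 intrinsics, pixels), "eye" and "orientation" of the camera in the world; the wrist camera has in their place "tool_from_camera" (4x4, takes a point from camera to tool coordinates, whose origin is the TCP and whose axes are the flange's). Camera axes: x right, y down, z forward; pixel columns grow to the right and rows downward; lengths in m; the calibration is good to about 2 mm. A picture is of the moment at which its call begins: read the wrist's pose just before it. camera_info takes no time and is no camera call.
- manip.sign_off(): hands the job in; it is judged then, once.
The state is a dict: "clock": time; "qpos": joint angles; "qd": joint speeds; "effort": joint torques, N m; "position": TCP position; "ee_rot": TCP orientation; "contact_force": force on the tool from outside, world axes, zero at the start; "moment": the same for the moment, N m; "width": finger opening in m; "gripper_force": force on a finger pad.
Only numpy, scipy, OpenCV 4.12 (cv2) and the standard library are available. Lean on these libraries where they do the work, as an engineer would, in place of code of your own. Each camera call takes 0.05 s, during which the arm holds its last target. There are 200 camera calls.

## Working session

There is one attempt and no reset: what is moved stays moved. The work goes in short steps, Python scripts to look and compute and a shell command to move; the robot and the scene stay as the last step left them, time stands still between calls to the robot, and variables do not carry over. Pictures are saved under pics/ and viewed, at most 14 in all, crops included, and the job is handed in when it is done.

```bash
ls; mkdir -p pics; cat > h.py <<'E'
import numpy as np, cv2
from rig import manip
from scipy.spatial.transform import Rotation as R
def save(n,f):
    im=manip.get_image(n); cv2.imwrite('pics/'+f+'.png',im[:,:,::-1]); return im
E
python3 - <<'E'
from h import *
save('top','top0'); save('scene','scene0')
for n in ('top','scene','wrist'): print(n,manip.camera_info(n))
print(manip.get_state())
E
```

```text
pics
top {'camera_matrix': array([[460.34191797,   0.        , 310.35167256],
       [  0.        , 460.34191797, 195.05214011],
       [  0.        ,   0.        ,   1.        ]]), 'eye': array([ 0.49804597, -0.02301854,  1.31599783]), 'orientation': array([-0.01459549,  0.71395569, -0.69958663,  0.02515533])}
scene {'camera_matrix': array([[409.20623475,   0.        , 330.16567858],
       [  0.        , 409.20623475, 204.26345113],
       [  0.        ,   0.        ,   1.        ]]), 'eye': array([ 0.95850553, -0.70228266,  0.81676375]), 'orientation': array([-0.37825297,  0.88678034,  0.2428062 , -0.10765904])}
wrist {'camera_matrix': array([[313.2536493 ,   0.        , 321.73036174],
       [  0.        , 313.2536493 , 197.58875211],
       [  0.        ,   0.        ,   1.        ]]), 'tool_from_camera': array([[ 4.70100147e-04, -9.45847202e-01, -3.24611844e-01,
         8.32118870e-02],
       [ 9.99999732e-01,  6.26630075e-04, -3.77670393e-04,
        -1.39619217e-04],
       [ 5.60630029e-04, -3.24611579e-01,  9.45847244e-01,
        -1.43395232e-01],
       [ 0.00000000e+00,  0.00000000e+00,  0.00000000e+00,
         1.00000000e+00]])}
{'clock': 0.1, 'qpos': array([-1.40099629e+00,  2.76531447e-01,  1.50598039e+00,  5.04086412e-06,
        1.36073419e+00, -1.21011128e-01]), 'qd': array([-0.00112927,  0.00039837, -0.00525609, -0.00019098, -0.00093032,
       -0.00093525]), 'effort': array([ 1.81663629e-03, -4.17699265e+01, -2.46404153e+01, -2.34778527e-04,
        5.73734025e-03,  5.85907941e-06]), 'position': array([ 0.16478   , -0.55039374,  0.23053682]), 'ee_rot': array([-8.26500545e-04,  9.89446959e-01,  1.44893172e-01, -1.77007041e-05]), 'contact_force': array([0.35648608, 0.74282063, 0.14755351]), 'moment': array([ 0.02197231, -0.08619912,  0.04776102]), 'gripper_force': 0.0, 'width': 0.08586073000667103}
```

View pics/top0.png

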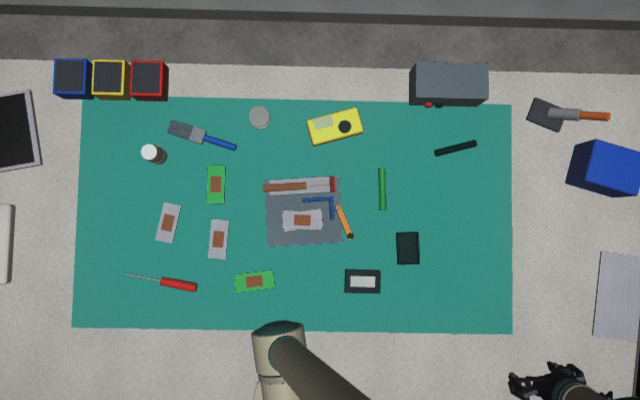

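View pics/scene0.png

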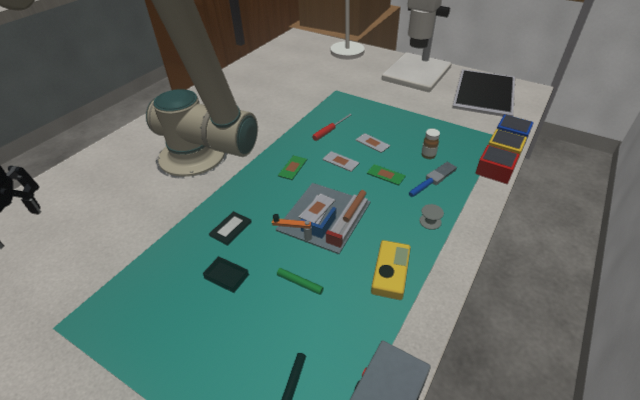

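The top view shows two bare aluminium plates at (168,222) and (218,239). The green ones at (216,184) and (255,281) are look-alikes. The copper pipe is at (285,187) in the V-groove with the red stop at (333,184), and the green and black tubes are decoys. The keeper knob is at (350,236).

```bash
cat >> h.py <<'E'
def cam(n, st=None):
    c=manip.camera_info(n); K=c['camera_matrix']
    if n=='wrist':
        s=st or manip.get_state(); q=s['ee_rot']; T=np.eye(4); T[:3,:3]=R.from_quat([q[1],q[2],q[3],q[0]]).as_matrix(); T[:3,3]=s['position']
        T=T@c['tool_from_camera']; return K,T[:3,3],T[:3,:3]
    q=c['orientation']; return K,np.array(c['eye']),R.from_quat([q[1],q[2],q[3],q[0]]).as_matrix()
def ray(C,px,z):
    K,e,Rm=C; px=np.atleast_2d(px).astype(float)
    d=np.c_[(px[:,0]-K[0,2])/K[0,0],(px[:,1]-K[1,2])/K[1,1],np.ones(len(px))]@Rm.T
    return e+d*((z-e[2])/d[:,2])[:,None]
def blobs(m,amin=30):
    cs,_=cv2.findContours(m.astype(np.uint8),cv2.RETR_EXTERNAL,cv2.CHAIN_APPROX_NONE)
    return [c[:,0,:] for c in cs if cv2.contourArea(c)>amin]
def rect(C,c,z):
    P=ray(C,c,z)[:,:2]; (x,y),(w,h),a=cv2.minAreaRect((P*1000).astype(np.float32))
    if w<h: w,h,a=h,w,a+90
    return np.round([x,y,w,h,(a+90)%180-90],1)
def hsv(im): return [x.astype(int) for x in cv2.split(cv2.cvtColor(im,cv2.COLOR_RGB2HSV))]
E
python3 - <<'E'
from h import *
im=cv2.imread('pics/top0.png')[:,:,::-1].copy(); C=cam('top')
H,S,V=hsv(im)
def show(n,m,z,a=20):
    for c in blobs(m,a):
        if 75<c[:,0].mean()<510 and 100<c[:,1].mean()<325: print(n,c.mean(0).round(),rect(C,c,z))
show('alu',(S<40)&(V>130),.008,100)
show('base',(S<60)&(V>70)&(V<130),.01,300)
show('copper',(H<14)&(S>90)&(S<200)&(V>80),.008)
show('blue',(H>105)&(H<125)&(S>120),.05)
show('orange',(H>8)&(H<20)&(S>200),.066)
show('red',((H<5)|(H>175))&(S>180),.047)
cv2.imwrite('pics/c0.png',cv2.resize(im[165:265,140:380,::-1],None,fx=3.33,fy=3.33,interpolation=cv2.INTER_CUBIC))
E
```

```text
alu [362. 281.] [ 332.1 -192.4   67.9   28.   -89. ]
alu [218. 239.] [442.8 216.  106.8  48.6  -3.7]
alu [302. 220.] [501.9 -18.8 114.   59.9 -85.6]
alu [168. 222.] [486.6 359.4 106.9  48.5 -11.3]
alu [297. 186.] [597.9  -8.5 171.9  43.8 -85.6]
alu [149. 152.] [686.4 421.2  43.2  42.5   2.2]
alu [197. 135.] [738.3 286.7  36.3  34.  -17.3]
alu [259. 118.] [792.5 109.6  63.5  56.4  27.8]
alu [ 77. 246.] [473.2 467.7 983.5 718.6   3.3]
base [302. 210.] [525.5 -21.2 215.4 185.5 -84.2]
copper [178. 284.] [314.6 324.9 100.5  23.9  79.8]
copper [254. 281.] [326.8 112.7  41.5  24.9 -81.9]
copper [218. 239.] [443.7 216.4  42.2  28.1   1.1]
copper [302. 220.] [501.9 -18.1  42.5  25.5 -88.9]
copper [167. 222.] [486.7 360.4  42.9  28.1 -11.9]
copper [284. 186.] [594.7  33.5 120.   17.1 -85.9]
copper [332. 184.] [ 604.7 -102.9   40.1   11.4    1. ]
copper [215. 184.] [597.7 229.7  40.1  22.7   1.8]
copper [428. 104.] [ 842.4 -376.5   17.6   11.7  -88.6]
blue [323. 203.] [533.2 -62.8  84.3  63.5 -85.2]
blue [219. 142.] [711.  213.8  93.6  15.8  72.7]
red [178. 284.] [319.6 315.   92.8  16.9  79.8]
```

View pics/c0.png

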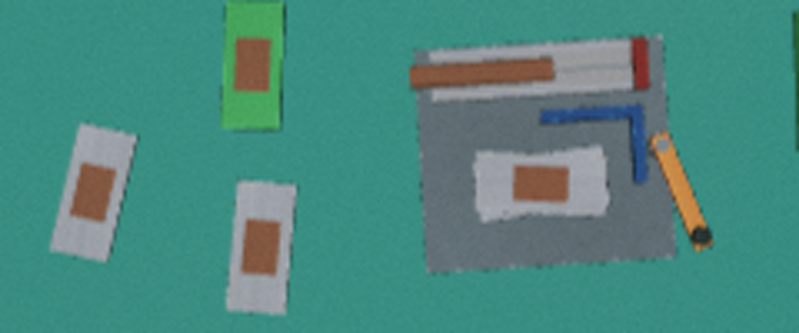

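```bash
cat > go.py <<'E'
import sys
from h import *
# args: x y z(mm) yaw(deg): shift in present tool axes, then turn
a=[float(v) for v in sys.argv[1:5]]; s=manip.get_state(); q=s['ee_rot']
Rm=R.from_quat([q[1],q[2],q[3],q[0]])
yaw=np.degrees(np.arctan2(*Rm.as_matrix()[[1,0],0]))
d=Rm.inv().apply(np.array(a[:3])/1000-s['position'])
G=R.from_matrix(np.c_[[np.cos(np.radians(a[3])),np.sin(np.radians(a[3])),0],[np.sin(np.radians(a[3])),-np.cos(np.radians(a[3])),0],[0,0,-1]])
print('pos',(s['position']*1000).round(1),'yaw',yaw.round(2),'shift',(d*1000).round(1),'rows',(np.linalg.norm(d)/.037).round(1),'turn',(Rm.inv()*G).as_rotvec(degrees=True).round(1),'t',s['clock'])
E
python3 go.py 524 19 250 94.7
```

```text
pos [ 164.8 -550.4  230.5] yaw 16.66 shift [ 507.4 -442.5  -18.6] rows 18.2 turn [ -0.1  -0.1 -78. ] t 0.1
```

```bash
python3 -m handwheel '[{"translation":[0.028,-0.0246,-0.001],"angular":[0,0,0],"hand":0},{"translation":[0.028,-0.0246,-0.001],"angular":[0,0,0],"hand":0},{"translation":[0.028,-0.0246,-0.001],"angular":[0,0,0],"hand":0},{"translation":[0.028,-0.0246,-0.001],"angular":[0,0,0],"hand":0},{"translation":[0.028,-0.0246,-0.001],"angular":[0,0,0],"hand":0},{"translation":[0.028,-0.0246,-0.001],"angular":[0,0,0],"hand":0},{"translation":[0.028,-0.0246,-0.001],"angular":[0,0,0],"hand":0},{"translation":[0.028,-0.0246,-0.001],"angular":[0,0,0],"hand":0},{"translation":[0.028,-0.0246,-0.001],"angular":[0,0,0],"hand":0}]' 60
python3 -m handwheel '[{"translation":[0.028,-0.0246,-0.001],"angular":[0,0,0],"hand":0},{"translation":[0.028,-0.0246,-0.001],"angular":[0,0,0],"hand":0},{"translation":[0.028,-0.0246,-0.001],"angular":[0,0,0],"hand":0},{"translation":[0.028,-0.0246,-0.001],"angular":[0,0,0],"hand":0},{"translation":[0.028,-0.0246,-0.001],"angular":[0,0,0],"hand":0},{"translation":[0.028,-0.0246,-0.001],"angular":[0,0,0],"hand":0},{"translation":[0.028,-0.0246,-0.001],"angular":[0,0,0],"hand":0},{"translation":[0.028,-0.0246,-0.001],"angular":[0,0,0],"hand":0},{"translation":[0.028,-0.0246,-0.001],"angular":[0,0,0],"hand":0}]'
python3 -m handwheel '[{"translation":[0,0,0],"angular":[0,0,-7],"hand":0},{"translation":[0,0,0],"angular":[0,0,-7],"hand":0},{"translation":[0,0,0],"angular":[0,0,-7],"hand":0},{"translation":[0,0,0],"angular":[0,0,-7],"hand":0},{"translation":[0,0,0],"angular":[0,0,-7],"hand":0},{"translation":[0,0,0],"angular":[0,0,-7],"hand":0},{"translation":[0,0,0],"angular":[0,0,-7],"hand":0},{"translation":[0,0,0],"angular":[0,0,-7],"hand":0},{"translation":[0,0,0],"angular":[0,0,-7],"hand":0},{"translation":[0,0,0],"angular":[0,0,-7],"hand":0}]'
python3 -m handwheel '[{"translation":[0,0,0],"angular":[0,0,-7],"hand":0},{"translation":[0,0,0],"angular":[0,0,-1],"hand":0},{"translation":[0,0,0],"angular":[0,0,0],"hand":0}]'
python3 go.py 524 19 250 94.7
python3 -c "
from h import *
save('wrist','w1')"
```

```text
clock: 0.85
position: [0.3431, -0.2647, 0.2401]
ee_rot: [-0.0, 0.989, 0.145, -0.0]
contact_force: [1.6, -0.0, -0.1]
width: 0.0855
gripper_force: 0.0
clock: 1.6
position: [0.5211, 0.0197, 0.249]
ee_rot: [0.0, 0.989, 0.145, -0.0]
contact_force: [1.4, -0.9, 0.1]
width: 0.0856
gripper_force: 0.0
clock: 2.43
position: [0.5204, 0.0179, 0.2488]
ee_rot: [-0.0, 0.725, 0.688, -0.0]
contact_force: [0.0, 0.1, -0.7]
width: 0.0851
gripper_force: 0.0
clock: 2.68
position: [0.5205, 0.0179, 0.2489]
ee_rot: [-0.0, 0.679, 0.735, -0.0]
contact_force: [-0.3, 0.2, -0.1]
width: 0.0857
gripper_force: 0.0
pos [520.5  17.9 248.9] yaw 94.54 shift [ 0.9  3.6 -1.1] rows 0.1 turn [-0.  -0.  -0.2] t 2.6833
```

View pics/w1.png

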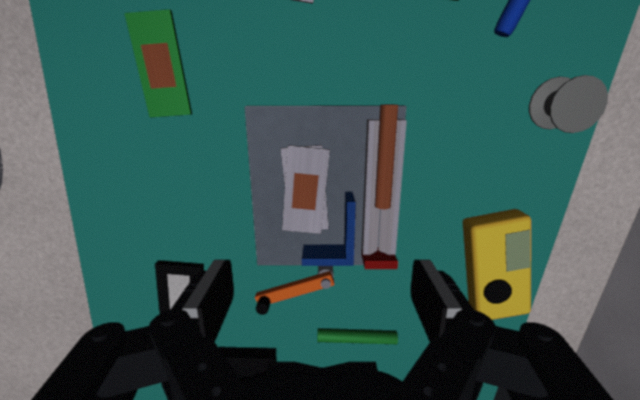

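Wrist view: grey base spans from (246,106) to (405,106) at the top edge. The blue L corner is at about (349,250), the pipe end at (388,106), the red stop at (380,262), and the keeper knob at (262,303). The two nest plates lie at about (305,190).

```bash
python3 - <<'E'
from h import *
im=cv2.imread('pics/w1.png')[:,:,::-1].copy(); C=cam('wrist'); H,S,V=hsv(im)
t=((H>75)&(H<97)&(S>100))  # mat
# base left edge: for rows 120..250 first non-mat from x=220 ; top edge: cols 255..370
L=[(np.where(~t[r,220:300])[0][0]+220-.5,r) for r in range(125,245,2)]
T=[(c,np.where(~t[70:150,c])[0][0]+70-.5) for c in range(255,368,3)]
PL=ray(C,L,.010)[:,:2]; PT=ray(C,T,.010)[:,:2]
def fit(P): v=cv2.fitLine((P*1000).astype(np.float32),cv2.DIST_HUBER,0,.01,.01).ravel(); return v[2:],v[:2]
pl,dl=fit(PL); pt,dt=fit(PT)
if dl[1]>0: dl=-dl
print('jig x yaw left',np.degrees(np.arctan2(dl[1],dl[0])),'top dir',np.degrees(np.arctan2(dt[1],dt[0])))
A=np.c_[dl,-dt]; k=np.linalg.solve(A,pt-pl); c=pl+dl*k[0]; print('corner(-125,-95)',c)
yaw=np.arctan2(dl[1],dl[0]); ex=np.array([np.cos(yaw),np.sin(yaw)]); ey=np.array([-ex[1],ex[0]])
print('origin',c+125*ex+95*ey)
O=c+125*ex+95*ey
def J(P): return np.c_[(P-O)@ex,(P-O)@ey].round(1)
b=(H>105)&(H<125)&(S>120); b[:120]=0; b[270:]=0
for q in blobs(b,50):
    P=ray(C,q,.050)[:,:2]*1000; print('blue top bbox (jig)',J(P).min(0),J(P).max(0))
r=((H<4)|(H>176))&(S>150)
for q in blobs(r,50): P=ray(C,q,.047)[:,:2]*1000; print('red',q.mean(0),J(P).min(0),J(P).max(0))
cp=(H<14)&(S>90)&(S<215)&(V>70)
for q in blobs(cp,50):
    for z in (.022,.032,.042): P=ray(C,q,z)[:,:2]*1000; print('cop',q.mean(0),z,J(P).min(0),J(P).max(0))
al=(S<45)&(V>130)
for q in blobs(al,300):
    if 250<q[:,0].mean()<420 and q[:,1].mean()<300: P=ray(C,q,.022)[:,:2]*1000; print('alu',q.mean(0),J(P).min(0),J(P).max(0))
k=(V<45)
for q in blobs(k,30):
    if q[:,1].mean()<320: P=ray(C,q,.08)[:,:2]*1000; print('blk',q.mean(0),J(P).min(0),J(P).max(0))
E
```

```text
jig x yaw left -85.22891 top dir 4.538382
corner(-125,-95) [423.61765  77.19655]
origin [528.6853   -39.468708]
blue top bbox (jig) [-30.9 -29. ] [64.7 34.7]
red [379.42168675 261.24096386] [48.4 47. ] [71.2 89.2]
cop [296.06043956 288.5989011 ] 0.022 [ 95.6 -98.5] [140.9  10.9]
cop [296.06043956 288.5989011 ] 0.032 [ 89.2 -95.9] [133.3  10.5]
cop [296.06043956 288.5989011 ] 0.042 [ 82.8 -93.3] [125.6  10.1]
cop [381.55813953 264.5       ] 0.022 [75.6 53.7] [86.6 97.1]
cop [381.55813953 264.5       ] 0.032 [69.8 52.1] [80.4 94.4]
cop [381.55813953 264.5       ] 0.042 [63.9 50.6] [74.2 91.7]
cop [304.55555556 191.0462963 ] 0.022 [-45.1 -40.5] [ 0.6 -9.8]
cop [304.55555556 191.0462963 ] 0.032 [-47.7 -39.5] [-3.2 -9.6]
cop [304.55555556 191.0462963 ] 0.042 [-50.3 -38.5] [-7.1 -9.5]
cop [386.02631579 156.03947368] 0.022 [-125.4   62.9] [-0.4 82.2]
cop [386.02631579 156.03947368] 0.032 [-125.9   61.1] [-4.2 79.9]
cop [386.02631579 156.03947368] 0.042 [-126.3   59.3] [-8.  77.6]
cop [158.3828125  65.078125 ] 0.022 [-189.1 -196.6] [-145.7 -167.6]
cop [158.3828125  65.078125 ] 0.032 [-187.8 -191.3] [-145.6 -163.1]
cop [158.3828125  65.078125 ] 0.042 [-186.5 -186.1] [-145.5 -158.7]
alu [304.69387755 189.32653061] [-78.1 -54.4] [32.6  3.6]
alu [397.53759398 187.        ] [-106.5   86.2] [62.2 92.4]
alu [368.88636364 187.        ] [-106.6   51.7] [62.1 57. ]
blk [262.69767442 305.1627907 ] [ 89.5 -83.5] [112.5 -67.3]
blk [497.13636364 291.06060606] [ 67.2 186.5] [ 97.7 217. ]
blk [378.31506849 257.04109589] [30.2 41. ] [40.3 79.6]
blk [324.34615385 251.40384615] [ 20.1 -25.4] [36.4 20.8]
blk [348.96296296 196.92592593] [-40.6  21.4] [-30.6  29. ]
blk [549.04166667 103.04166667] [-139.1  209.2] [-118.  217.]
```

```bash
cat > look.py <<'E'
from h import *
im=manip.get_image('top'); C=cam('top'); H,S,V=hsv(im)
for c in blobs((S<40)&(V>130),100):
    r=rect(C,c,.008)
    if 90<r[2]<118 and 40<r[3]<66: print('plate',c.mean(0).round(),r)
E
python3 look.py; python3 go.py 406 216 80 178.5
```

```text
plate [218. 239.] [443.2 216.2 107.5  49.3  -3.7]
plate [168. 222.] [486.6 359.4 106.9  48.5 -11.3]
pos [520.6  17.8 249.1] yaw 94.53 shift [206.6 -98.5 169.1] rows 7.7 turn [ -0.  -0. -84.] t 2.7833
```

```bash
python3 -m handwheel '[{"translation":[0.0232,-0.0109,0.0188],"angular":[0,0,-7],"hand":0},{"translation":[0,0,0],"angular":[0,0,7],"hand":0}]' >/dev/null
python3 -m handwheel '[{"translation":[0.0232,-0.0109,0.0188],"angular":[0,0,0],"hand":0},{"translation":[0.0232,-0.0109,0.0188],"angular":[0,0,0],"hand":0},{"translation":[0.0232,-0.0109,0.0188],"angular":[0,0,0],"hand":0},{"translation":[0.0232,-0.0109,0.0188],"angular":[0,0,0],"hand":0},{"translation":[0.0232,-0.0109,0.0188],"angular":[0,0,0],"hand":0},{"translation":[0.0232,-0.0109,0.0188],"angular":[0,0,0],"hand":0},{"translation":[0.0232,-0.0109,0.0188],"angular":[0,0,0],"hand":0},{"translation":[0.0232,-0.0109,0.0188],"angular":[0,0,0],"hand":0}]'
python3 -m handwheel '[{"translation":[0,0,0],"angular":[0,0,-7],"hand":0},{"translation":[0,0,0],"angular":[0,0,-7],"hand":0},{"translation":[0,0,0],"angular":[0,0,-7],"hand":0},{"translation":[0,0,0],"angular":[0,0,-7],"hand":0},{"translation":[0,0,0],"angular":[0,0,-7],"hand":0},{"translation":[0,0,0],"angular":[0,0,-7],"hand":0},{"translation":[0,0,0],"angular":[0,0,-7],"hand":0},{"translation":[0,0,0],"angular":[0,0,-7],"hand":0},{"translation":[0,0,0],"angular":[0,0,-7],"hand":0},{"translation":[0,0,0],"angular":[0,0,-7],"hand":0}]' >/dev/null
python3 -m handwheel '[{"translation":[0,0,0],"angular":[0,0,-7],"hand":0},{"translation":[0,0,0],"angular":[0,0,-5.5],"hand":0},{"translation":[0,0,0],"angular":[0,0,0],"hand":0}]'
python3 look.py; python3 go.py 406 218.5 0.5 177
```

```text
clock: 3.62
position: [0.4054, 0.2189, 0.0794]
ee_rot: [0.0, 0.679, 0.735, 0.0]
contact_force: [0.2, 0.2, 0.4]
width: 0.0858
gripper_force: 0.0
clock: 4.7
position: [0.4061, 0.218, 0.0801]
ee_rot: [0.0, 0.025, 1.0, -0.0]
contact_force: [-1.1, 1.1, 0.6]
width: 0.0854
gripper_force: 0.0
plate [302. 220.] [501.8 -19.7 115.5  60.  -85.7]
plate [168. 222.] [486.6 359.4 106.9  48.5 -11.3]
pos [406.1 218.   80.1] yaw 176.97 shift [ 0.1  0.5 79.6] rows 2.2 turn [-0.  0. -0.] t 4.75
```

```bash
python3 -m handwheel '[{"translation":[0,0,0.025],"angular":[0,0,0],"hand":0},{"translation":[0,0,0.025],"angular":[0,0,0],"hand":0},{"translation":[0,0,0.02],"angular":[0,0,0],"hand":0},{"translation":[0,0,0.0095],"angular":[0,0,0],"hand":0},{"translation":[0,0,0],"angular":[0,0,0],"hand":0}]' 60
python3 -m handwheel '[{"translation":[0,0,0],"angular":[0,0,0],"hand":1},{"translation":[0,0,0],"angular":[0,0,0],"hand":1},{"translation":[0,0,0],"angular":[0,0,0],"hand":1},{"translation":[0,0,0],"angular":[0,0,0],"hand":1},{"translation":[0,0,0],"angular":[0,0,0],"hand":1},{"translation":[0,0,0],"angular":[0,0,0],"hand":1},{"translation":[0,0,0],"angular":[0,0,0],"hand":1},{"translation":[0,0,0],"angular":[0,0,0],"hand":1}]'
```

```text
clock: 5.17
position: [0.4043, 0.2173, -0.0014]
ee_rot: [-0.002, 0.026, 1.0, -0.001]
contact_force: [-0.7, -0.7, -0.4]
width: 0.0855
gripper_force: 0.0
clock: 5.83
position: [0.407, 0.2183, 0.0021]
ee_rot: [0.001, 0.025, 1.0, 0.0]
contact_force: [-1.9, -0.9, 5.1]
width: 0.0472
gripper_force: 60.5
```

```bash
python3 -m handwheel '[{"translation":[0,0,-0.02],"angular":[0,0,0],"hand":1},{"translation":[0,0,-0.03],"angular":[0,0,0],"hand":1},{"translation":[0,0,-0.03],"angular":[0,0,0],"hand":1},{"translation":[0,0,-0.02],"angular":[0,0,0],"hand":1},{"translation":[0,0,0],"angular":[0,0,0],"hand":1}]'
python3 go.py 502 15.5 60 94.75; python3 -c "
from h import *
save('scene','s1');"
```

```text
clock: 6.25
position: [0.4093, 0.2192, 0.1054]
ee_rot: [0.005, 0.025, 1.0, 0.002]
contact_force: [0.4, 0.0, -0.5]
width: 0.0472
gripper_force: 61.9
pos [409.3 219.2 105.4] yaw 177.13 shift [-102.3 -199.    45.6] rows 6.2 turn [ 0.6  0.3 82.4] t 6.25
```

View pics/s1.png

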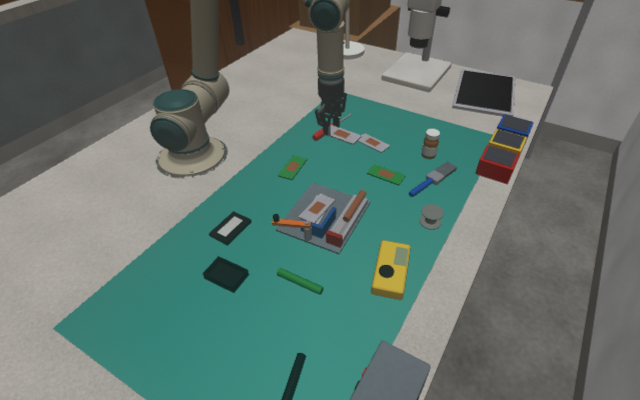

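The plate is held flat at (345,135).

```bash
python3 -m handwheel '[{"translation":[-0.0128,-0.0249,0],"angular":[0,0,0],"hand":1},{"translation":[-0.0128,-0.0249,0],"angular":[0,0,0],"hand":1},{"translation":[-0.0128,-0.0249,0],"angular":[0,0,0],"hand":1},{"translation":[-0.0128,-0.0249,0],"angular":[0,0,0],"hand":1},{"translation":[-0.0128,-0.0249,0],"angular":[0,0,0],"hand":1},{"translation":[-0.0128,-0.0249,0],"angular":[0,0,0],"hand":1},{"translation":[-0.0128,-0.0249,0],"angular":[0,0,0],"hand":1},{"translation":[-0.0128,-0.0249,0],"angular":[0,0,0],"hand":1}]' >/dev/null
python3 -m handwheel '[{"translation":[0,0,0],"angular":[0,0,6.87],"hand":1},{"translation":[0,0,0],"angular":[0,0,6.87],"hand":1},{"translation":[0,0,0],"angular":[0,0,6.87],"hand":1},{"translation":[0,0,0],"angular":[0,0,6.87],"hand":1},{"translation":[0,0,0],"angular":[0,0,6.87],"hand":1},{"translation":[0,0,0],"angular":[0,0,6.87],"hand":1},{"translation":[0,0,0],"angular":[0,0,6.87],"hand":1},{"translation":[0,0,0],"angular":[0,0,6.87],"hand":1},{"translation":[0,0,0],"angular":[0,0,6.87],"hand":1},{"translation":[0,0,0],"angular":[0,0,6.87],"hand":1}]' >/dev/null
python3 -m handwheel '[{"translation":[0,0,0],"angular":[0,0,6.87],"hand":1},{"translation":[0,0,0],"angular":[0,0,6.87],"hand":1},{"translation":[0,0,0],"angular":[0,0,0],"hand":1},{"translation":[0,0,0],"angular":[0,0,0],"hand":1}]'
python3 go.py 502 15.5 24 94.75; python3 -c "
from h import *
save('wrist','w2');"
```

```text
clock: 8.13
position: [0.4975, 0.014, 0.0996]
ee_rot: [-0.001, 0.676, 0.737, -0.001]
contact_force: [-0.2, 1.0, -1.0]
width: 0.0472
gripper_force: 62.0
pos [497.5  14.   99.6] yaw 94.88 shift [ 1.1  4.7 75.6] rows 2.0 turn [-0.1 -0.   0.1] t 8.1333
```

View pics/w2.png

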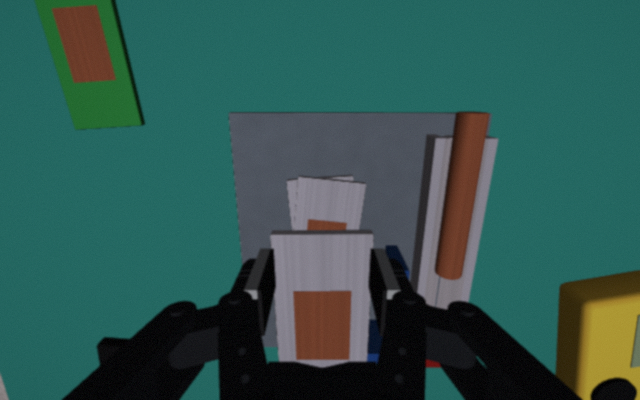

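The plate at (322,290) is held level over the nest, and the two nest plates show below at (325,205). I'm lowering it.

```bash
python3 -m handwheel '[{"translation":[0.0005,0.002,0.025],"angular":[0,0,0],"hand":1},{"translation":[0.0005,0.002,0.025],"angular":[0,0,0],"hand":1},{"translation":[0,0,0.015],"angular":[0,0,0],"hand":1},{"translation":[0,0,0.008],"angular":[0,0,0],"hand":1},{"translation":[0,0,0.002],"angular":[0,0,0],"hand":1},{"translation":[0,0,0],"angular":[0,0,0],"hand":1}]'
python3 -m handwheel '[{"translation":[0,0,0.001],"angular":[0,0,0],"hand":1},{"translation":[0,0,0],"angular":[0,0,0],"hand":1}]'
python3 -m handwheel '[{"translation":[0,0,0.001],"angular":[0,0,0],"hand":1},{"translation":[0,0,0],"angular":[0,0,0],"hand":1}]'
```

```text
clock: 8.68
position: [0.5021, 0.0153, 0.0252]
ee_rot: [-0.0, 0.677, 0.736, -0.0]
contact_force: [-0.7, -0.4, -0.2]
width: 0.0471
gripper_force: 62.0
clock: 8.85
position: [0.5032, 0.0152, 0.0254]
ee_rot: [0.001, 0.677, 0.736, 0.001]
contact_force: [0.5, 0.2, -1.2]
width: 0.0469
gripper_force: 62.0
clock: 9.02
position: [0.5028, 0.0152, 0.0242]
ee_rot: [0.001, 0.677, 0.736, 0.0]
contact_force: [0.2, -0.1, -0.6]
width: 0.047
gripper_force: 62.0
```

```bash
for i in 1 2; do python3 -m handwheel '[{"translation":[0,0,0.001],"angular":[0,0,0],"hand":1},{"translation":[0,0,0],"angular":[0,0,0],"hand":1}]' | egrep 'pos|cont'; done
python3 -m handwheel '[{"translation":[0,0,0.001],"angular":[0,0,0],"hand":1},{"translation":[0,0,0],"angular":[0,0,0],"hand":1}]'| egrep 'pos|cont'
```

```text
position: [0.5025, 0.0152, 0.0228]
contact_force: [-0.1, 0.5, -0.7]
position: [0.5025, 0.0152, 0.0222]
contact_force: [-1.4, -0.1, 4.1]
position: [0.5026, 0.0152, 0.0221]
contact_force: [-3.1, 0.5, 12.6]
```

```bash
python3 -m handwheel '[{"translation":[0,0,0],"angular":[0,0,0],"hand":0.3},{"translation":[0,0,0],"angular":[0,0,0],"hand":0},{"translation":[0,0,0],"angular":[0,0,0],"hand":0},{"translation":[0,0,0],"angular":[0,0,0],"hand":0},{"translation":[0,0,-0.02],"angular":[0,0,0],"hand":0},{"translation":[0,0,-0.03],"angular":[0,0,0],"hand":0},{"translation":[0,0,-0.03],"angular":[0,0,0],"hand":0}]'
python3 look.py; python3 -c "
from h import *
save('wrist','w3');"; python3 go.py 450.5 367 80 169
```

```text
clock: 10.1
position: [0.5012, 0.0153, 0.1004]
ee_rot: [-0.001, 0.677, 0.736, -0.001]
contact_force: [0.7, 0.3, 0.4]
width: 0.0852
gripper_force: 0.0
plate [168. 222.] [486.6 359.4 106.9  48.5 -11.3]
pos [505.9  14.9 104.7] yaw 94.73 shift [355.5 -26.5  23.8] rows 9.7 turn [  0.4   0.4 -74.3] t 10.2
```

View pics/w3.png

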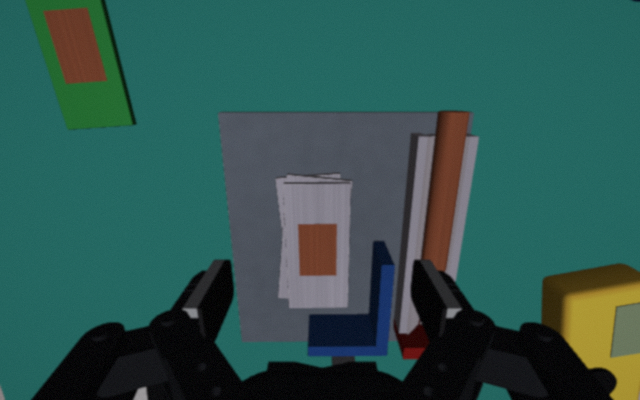

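The third plate lies flat at (318,245). Next is plate B.

```bash
python3 -m handwheel '[{"translation":[0.0355,-0.00265,0.0024],"angular":[0,0,0],"hand":0},{"translation":[0.0355,-0.00265,0.0024],"angular":[0,0,0],"hand":0},{"translation":[0.0355,-0.00265,0.0024],"angular":[0,0,0],"hand":0},{"translation":[0.0355,-0.00265,0.0024],"angular":[0,0,0],"hand":0},{"translation":[0.0355,-0.00265,0.0024],"angular":[0,0,0],"hand":0},{"translation":[0.0355,-0.00265,0.0024],"angular":[0,0,0],"hand":0},{"translation":[0.0355,-0.00265,0.0024],"angular":[0,0,0],"hand":0},{"translation":[0.0355,-0.00265,0.0024],"angular":[0,0,0],"hand":0},{"translation":[0.0355,-0.00265,0.0024],"angular":[0,0,0],"hand":0},{"translation":[0.0355,-0.00265,0.0024],"angular":[0,0,0],"hand":0}]' >/dev/null
python3 -m handwheel '[{"translation":[0,0,0],"angular":[0,0,-6.75],"hand":0},{"translation":[0,0,0],"angular":[0,0,-6.75],"hand":0},{"translation":[0,0,0],"angular":[0,0,-6.75],"hand":0},{"translation":[0,0,0],"angular":[0,0,-6.75],"hand":0},{"translation":[0,0,0],"angular":[0,0,-6.75],"hand":0},{"translation":[0,0,0],"angular":[0,0,-6.75],"hand":0},{"translation":[0,0,0],"angular":[0,0,-6.75],"hand":0},{"translation":[0,0,0],"angular":[0,0,-6.75],"hand":0},{"translation":[0,0,0],"angular":[0,0,-6.75],"hand":0},{"translation":[0,0,0],"angular":[0,0,-6.75],"hand":0}]' >/dev/null
python3 -m handwheel '[{"translation":[0,0,0],"angular":[0,0,-6.75],"hand":0},{"translation":[0,0,0],"angular":[0,0,0],"hand":0},{"translation":[0,0,0],"angular":[0,0,0],"hand":0}]'
python3 go.py 450.3 366.7 0.5 168.7; python3 look.py
python3 - <<'E'
from h import *
im=manip.get_image('wrist');C=cam('wrist');H,S,V=hsv(im);cv2.imwrite('pics/w4.png',im[:,:,::-1])
for c in blobs((S<45)&(V>120),300)+blobs((H<14)&(S>90)&(S<215)&(V>70),200): print(c.mean(0).round(),rect(C,c,.008))
E
```

```text
clock: 12.12
position: [0.4462, 0.3666, 0.0756]
ee_rot: [-0.001, 0.098, 0.995, -0.001]
contact_force: [0.3, -0.0, -0.0]
width: 0.0854
gripper_force: 0.0
pos [446.2 366.6  75.6] yaw 168.8 shift [-4.   1.  75.1] rows 2.0 turn [-0.1 -0.1  0.1] t 12.1167
plate [302. 219.] [502.1 -20.1 116.9  60.4 -85.4]
plate [168. 220.] [493.1 358.1  93.6  48.5 -11.2]
[324. 257.] [487.4 360.7 108.8  49.5 -11.2]
[325. 262.] [487.6 360.8  44.7  29.1 -11.4]
[211.  23.] [313.7 326.8  86.9  16.5  78.9]
```

```bash
python3 -m handwheel '[{"translation":[-0.002,0.001,0.025],"angular":[0,0,0],"hand":0},{"translation":[-0.002,0.001,0.025],"angular":[0,0,0],"hand":0},{"translation":[0,0,0.017],"angular":[0,0,0],"hand":0},{"translation":[0,0,0.008],"angular":[0,0,0],"hand":0},{"translation":[0,0,0],"angular":[0,0,0],"hand":1},{"translation":[0,0,0],"angular":[0,0,0],"hand":1},{"translation":[0,0,0],"angular":[0,0,0],"hand":1},{"translation":[0,0,0],"angular":[0,0,0],"hand":1},{"translation":[0,0,0],"angular":[0,0,0],"hand":1},{"translation":[0,0,0],"angular":[0,0,0],"hand":1}]' 60
python3 -m handwheel '[{"translation":[0,0,0],"angular":[0,0,0],"hand":1},{"translation":[0,0,0],"angular":[0,0,0],"hand":1}]'
python3 -m handwheel '[{"translation":[0,0,-0.02],"angular":[0,0,0],"hand":1},{"translation":[0,0,-0.03],"angular":[0,0,0],"hand":1},{"translation":[0,0,-0.03],"angular":[0,0,0],"hand":1},{"translation":[0,0,-0.02],"angular":[0,0,0],"hand":1},{"translation":[0,0,0],"angular":[0,0,0],"hand":1},{"translation":[0,0,0],"angular":[0,0,0],"hand":1}]'
python3 go.py 502 15.5 30 94.75
```

```text
clock: 13.05
position: [0.452, 0.3687, 0.0034]
ee_rot: [0.001, 0.096, 0.995, 0.001]
contact_force: [0.2, 0.2, 6.8]
width: 0.0467
gripper_force: 61.2
clock: 13.22
position: [0.452, 0.3687, 0.0034]
ee_rot: [0.001, 0.096, 0.995, 0.001]
contact_force: [-0.2, -0.6, 6.1]
width: 0.0465
gripper_force: 61.2
clock: 13.72
position: [0.4517, 0.3686, 0.1031]
ee_rot: [0.001, 0.096, 0.995, 0.001]
contact_force: [0.2, -0.5, -1.5]
width: 0.0468
gripper_force: 61.5
pos [451.7 368.6 103.1] yaw 168.97 shift [-116.7 -337.1   72.6] rows 9.8 turn [ 0.2  0.  74.2] t 13.7167
```

```bash
python3 -m handwheel '[{"translation":[-0.0117,-0.0337,0],"angular":[0,0,0],"hand":1},{"translation":[-0.0117,-0.0337,0],"angular":[0,0,0],"hand":1},{"translation":[-0.0117,-0.0337,0],"angular":[0,0,0],"hand":1},{"translation":[-0.0117,-0.0337,0],"angular":[0,0,0],"hand":1},{"translation":[-0.0117,-0.0337,0],"angular":[0,0,0],"hand":1},{"translation":[-0.0117,-0.0337,0],"angular":[0,0,0],"hand":1},{"translation":[-0.0117,-0.0337,0],"angular":[0,0,0],"hand":1},{"translation":[-0.0117,-0.0337,0],"angular":[0,0,0],"hand":1},{"translation":[-0.0117,-0.0337,0],"angular":[0,0,0],"hand":1},{"translation":[-0.0117,-0.0337,0],"angular":[0,0,0],"hand":1}]' >/dev/null
python3 -m handwheel '[{"translation":[0,0,0],"angular":[0,0,6.75],"hand":1},{"translation":[0,0,0],"angular":[0,0,6.75],"hand":1},{"translation":[0,0,0],"angular":[0,0,6.75],"hand":1},{"translation":[0,0,0],"angular":[0,0,6.75],"hand":1},{"translation":[0,0,0],"angular":[0,0,6.75],"hand":1},{"translation":[0,0,0],"angular":[0,0,6.75],"hand":1},{"translation":[0,0,0],"angular":[0,0,6.75],"hand":1},{"translation":[0,0,0],"angular":[0,0,6.75],"hand":1},{"translation":[0,0,0],"angular":[0,0,6.75],"hand":1},{"translation":[0,0,0],"angular":[0,0,6.75],"hand":1}]' >/dev/null
python3 -m handwheel '[{"translation":[0,0,0],"angular":[0,0,6.75],"hand":1},{"translation":[0,0,0],"angular":[0,0,0],"hand":1},{"translation":[0,0,0],"angular":[0,0,0],"hand":1},{"translation":[0,0,0],"angular":[0,0,0],"hand":1}]'
python3 go.py 502 15.5 30 94.75; python3 -c "
from h import *
save('wrist','w5');"
```

```text
clock: 15.72
position: [0.5007, 0.015, 0.1008]
ee_rot: [-0.001, 0.676, 0.736, -0.001]
contact_force: [0.2, 0.8, -0.4]
width: 0.0464
gripper_force: 61.7
pos [500.7  15.  100.8] yaw 94.86 shift [ 0.4  1.5 70.8] rows 1.9 turn [-0.1 -0.   0.1] t 15.7167
```

View pics/w5.png

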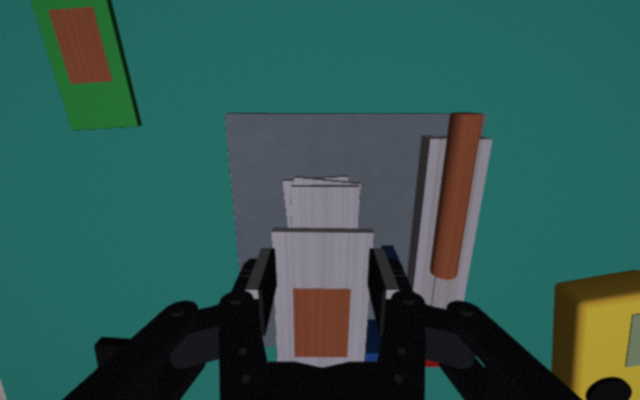

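The fourth plate is held level at (322,290). Lowering it onto the stack.

```bash
python3 -m handwheel '[{"translation":[0,0.001,0.025],"angular":[0,0,0],"hand":1},{"translation":[0,0,0.025],"angular":[0,0,0],"hand":1},{"translation":[0,0,0.012],"angular":[0,0,0],"hand":1},{"translation":[0,0,0.006],"angular":[0,0,0],"hand":1},{"translation":[0,0,0.0],"angular":[0,0,0],"hand":1},{"translation":[0,0,0],"angular":[0,0,0],"hand":1}]'
for i in 1 2 3; do python3 -m handwheel '[{"translation":[0,0,0.001],"angular":[0,0,0],"hand":1},{"translation":[0,0,0],"angular":[0,0,0],"hand":1}]' | egrep 'pos|cont';done
```

```text
clock: 16.27
position: [0.5027, 0.0149, 0.0337]
ee_rot: [0.0, 0.677, 0.736, 0.0]
contact_force: [0.5, 0.3, -0.3]
width: 0.0463
gripper_force: 61.7
position: [0.5032, 0.0149, 0.0334]
contact_force: [0.4, 0.2, -1.2]
position: [0.5027, 0.015, 0.0321]
contact_force: [-0.3, 0.5, -0.8]
position: [0.5023, 0.015, 0.0307]
contact_force: [-0.5, 0.3, 0.2]
```

```bash

for i in 1 2 ; do python3 -m handwheel '[{"translation":[0,0,0.001],"angular":[0,0,0],"hand":1},{"translation":[0,0,0],"angular":[0,0,0],"hand":1}]' | egrep 'pos|cont';done
python3 -m handwheel '[{"translation":[0,0,0],"angular":[0,0,0],"hand":0.3},{"translation":[0,0,0],"angular":[0,0,0],"hand":0},{"translation":[0,0,0],"angular":[0,0,0],"hand":0},{"translation":[0,0,0],"angular":[0,0,0],"hand":0},{"translation":[0,0,0],"angular":[0,0,0],"hand":0}]'
```

```text
position: [0.5024, 0.015, 0.0295]
contact_force: [0.1, -0.1, -1.1]
position: [0.5024, 0.015, 0.0294]
contact_force: [-0.7, -0.7, 6.5]
clock: 17.52
position: [0.5023, 0.015, 0.0284]
ee_rot: [-0.0, 0.677, 0.736, -0.0]
contact_force: [-0.9, -0.5, -0.6]
width: 0.0853
gripper_force: 0.0
```

```bash
python3 -m handwheel '[{"translation":[0,0,0.008],"angular":[0,0,0],"hand":0},{"translation":[0,0,0.006],"angular":[0,0,0],"hand":0},{"translation":[0,0,0],"angular":[0,0,0],"hand":0}]' 40 | egrep 'pos|cont'
python3 -m handwheel '[{"translation":[0,0,0],"angular":[0,0,0],"hand":1},{"translation":[0,0,0],"angular":[0,0,0],"hand":1},{"translation":[0,0,0],"angular":[0,0,0],"hand":1},{"translation":[0,0,0],"angular":[0,0,0],"hand":1},{"translation":[0,0,0],"angular":[0,0,0],"hand":1},{"translation":[0,0,0],"angular":[0,0,0],"hand":1},{"translation":[0,0,0],"angular":[0,0,0],"hand":1},{"translation":[0,0,0],"angular":[0,0,0],"hand":1}]'
python3 - <<'E'
from h import *
save('wrist','w6')
s=manip.get_state(); print(s['position'])
O=np.array([528.7,-39.5]); y=np.radians(-85.25); ex=np.array([np.cos(y),np.sin(y)]); ey=np.array([-ex[1],ex[0]])
p=s['position'][:2]*1000-O; print('jig',p@ex,p@ey)
E
python3 go.py 502 15 13.5 94.75
```

```text
position: [0.5011, 0.0151, 0.013]
contact_force: [-0.5, -0.2, 1.4]
clock: 18.43
position: [0.5026, 0.015, 0.0152]
ee_rot: [0.0, 0.677, 0.736, 0.0]
contact_force: [-1.9, -0.2, 4.8]
width: 0.0489
gripper_force: 40.4
[0.50263602 0.01494512 0.01517261]
jig -56.41644282742645 -21.46595907506594
pos [502.6  14.9  15.2] yaw 94.71 shift [ 0.1 -0.6  1.7] rows 0.0 turn [ 0.  0. -0.] t 18.4833
```

View pics/w6.png

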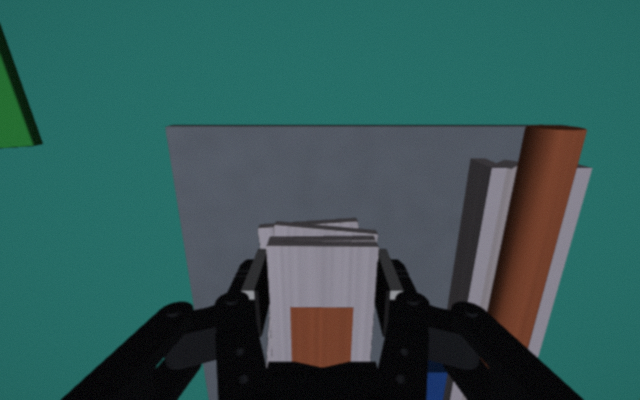

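The grip holds the stack, but the lower plates at (310,225) are still a few degrees askew. I'll drag the stack near the corner, then tap it square.

```bash
python3 -m handwheel '[{"translation":[0,0.004,0],"angular":[0,0,0],"hand":1},{"translation":[0,0.004,0],"angular":[0,0,0],"hand":1},{"translation":[0,0.004,0],"angular":[0,0,0],"hand":1},{"translation":[0,0.003,0],"angular":[0,0,0],"hand":1},{"translation":[0,0,0],"angular":[0,0,0],"hand":1}]' | egrep 'pos|cont|wid'
python3 -m handwheel '[{"translation":[-0.004,0,0],"angular":[0,0,0],"hand":1},{"translation":[-0.004,0,0],"angular":[0,0,0],"hand":1},{"translation":[-0.003,0,0],"angular":[0,0,0],"hand":1},{"translation":[0,0,0],"angular":[0,0,0],"hand":1}]'| egrep 'pos|cont|wid'
for i in 1 2 3 4; do python3 -m handwheel '[{"translation":[0,0.0015,0],"angular":[0,0,0],"hand":1},{"translation":[0,0,0],"angular":[0,0,0],"hand":1}]'| egrep 'pos|cont|wid'; done
```

```text
position: [0.5169, 0.0162, 0.0152]
contact_force: [-3.0, -0.3, 7.8]
width: 0.0492
position: [0.5187, 0.0057, 0.0152]
contact_force: [-0.3, 2.4, 6.1]
width: 0.0492
position: [0.5188, 0.0057, 0.0151]
contact_force: [-3.2, 0.9, 8.0]
width: 0.0493
position: [0.5196, 0.0057, 0.0151]
contact_force: [-5.5, 0.9, 9.6]
width: 0.049
position: [0.5209, 0.0058, 0.0151]
contact_force: [-3.9, 0.5, 8.6]
width: 0.0493
position: [0.5224, 0.0059, 0.0151]
contact_force: [-3.6, 0.1, 9.1]
width: 0.0491
```

```bash
python3 -m handwheel '[{"translation":[0,0,-0.0015],"angular":[0,0,0],"hand":1},{"translation":[0,0,0],"angular":[0,0,0],"hand":1}]'| egrep 'pos|cont|wid'
for i in 1 2 3 ; do python3 -m handwheel '[{"translation":[0,0.001,0],"angular":[0,0,0],"hand":1},{"translation":[0,0,0],"angular":[0,0,0],"hand":1}]'| egrep 'pos|cont|wid'; done
python3 -m handwheel '[{"translation":[-0.003,0,0],"angular":[0,0,0],"hand":1},{"translation":[-0.003,0,0],"angular":[0,0,0],"hand":1},{"translation":[0,0,0],"angular":[0,0,0],"hand":1}]'| egrep 'pos|cont|wid'
```

```text
position: [0.5241, 0.0058, 0.016]
contact_force: [-0.1, -0.1, -1.3]
width: 0.0493
position: [0.525, 0.0059, 0.0156]
contact_force: [-0.0, 0.8, -1.1]
width: 0.0492
position: [0.5254, 0.0061, 0.0156]
contact_force: [-2.1, 0.6, -1.4]
width: 0.0488
position: [0.5255, 0.0063, 0.0156]
contact_force: [-4.5, 0.8, -1.6]
width: 0.0494
position: [0.526, 0.0001, 0.0156]
contact_force: [-3.8, 1.1, -2.1]
width: 0.0492
```

```bash
python3 -m handwheel '[{"translation":[0,0,0],"angular":[0,0,0],"hand":0.3},{"translation":[0,0,0],"angular":[0,0,0],"hand":0.3},{"translation":[0,0,0],"angular":[0,0,0],"hand":0.3},{"translation":[0,0,-0.02],"angular":[0,0,0],"hand":0.3},{"translation":[0,0,-0.03],"angular":[0,0,0],"hand":0.3},{"translation":[0.02,0,-0.03],"angular":[0,0,0],"hand":0.3},{"translation":[0.03,0,0],"angular":[0,0,0],"hand":0.8},{"translation":[0,0,0],"angular":[0,0,0],"hand":1},{"translation":[0,0,0],"angular":[0,0,0],"hand":1},{"translation":[0,0,0],"angular":[0,0,0],"hand":1}]'
python3 - <<'E'
from h import *
save('wrist','w7')
E
python3 go.py 522.1 39.6 14 94.75
```

```text
clock: 21.65
position: [0.5239, 0.0496, 0.0961]
ee_rot: [0.001, 0.677, 0.736, 0.0]
contact_force: [0.6, -0.3, 0.1]
width: 0.0114
gripper_force: 0.0
pos [523.7  49.3  95.8] yaw 94.73 shift [-9.5 -2.5 81.8] rows 2.2 turn [ 0.  0. -0.] t 21.7
```

View pics/w7.png

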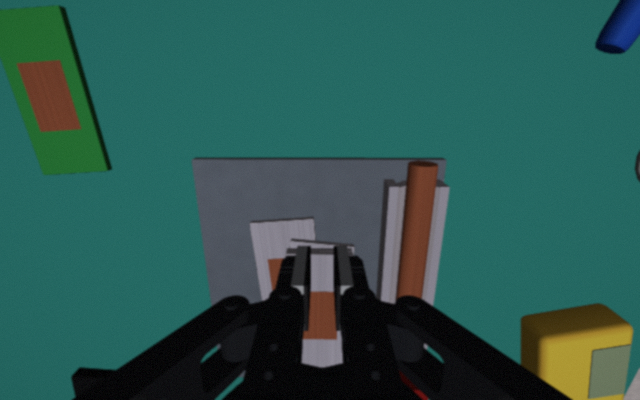

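The bottom plate (patch at (280,272)) stayed behind, because the tips rode on it. I'll move back for a clear view.

```bash
python3 -m handwheel '[{"translation":[0.03,0,-0.02],"angular":[0,0,0],"hand":1},{"translation":[0.03,0,-0.02],"angular":[0,0,0],"hand":1},{"translation":[0,0,-0.02],"angular":[0,0,0],"hand":1},{"translation":[0,0,0],"angular":[0,0,0],"hand":1},{"translation":[0,0,0],"angular":[0,0,0],"hand":1}]' | egrep 'pos|wid'
cat >> h.py <<'E'
O=np.array([528.7,-39.5]); _y=np.radians(-85.25); EX=np.array([np.cos(_y),np.sin(_y)]); EY=np.array([-EX[1],EX[0]])
def J(P): P=np.atleast_2d(P)[:,:2]; return np.c_[(P-O)@EX,(P-O)@EY].round(1)
def W(x,y): return (O+x*EX+y*EY).round(1)
E
python3 - <<'E'
from h import *
im=manip.get_image('wrist');C=cam('wrist');H,S,V=hsv(im)
cv2.imwrite('pics/w8.png',cv2.resize(im[120:400,180:500,::-1],None,fx=2.1,fy=2.1,interpolation=cv2.INTER_CUBIC))
E
```

```text
position: [0.5195, 0.1091, 0.1565]
width: 0.0001
```

View pics/w8.png

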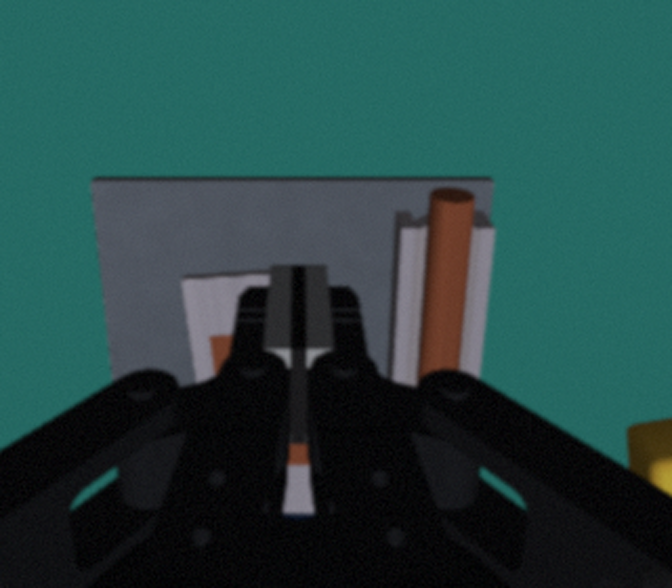

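The bottom plate's back-left corner is at crop (184,278), with its left edge running to (196,372). The shut fingers hide the rest.

```bash
python3 - <<'E'
from h import *
C=cam('wrist')
print(J(ray(C,[(267.6,251.5),(273.3,297),(308,250)],.016)*1000))
im=manip.get_image('top');C=cam('top');H,S,V=hsv(im)
for c in blobs((S<45)&(V>130),60)+blobs((H<14)&(S>90)&(S<200)&(V>80),30):
    P=ray(C,c,.020)*1000; j=J(P)
    if abs(j.mean(0)).max()<110: print(c.mean(0).round(),j.min(0),j.max(0),rect(C,c,.02))
cv2.imwrite('pics/t2.png',cv2.resize(im[160:270,230:390,::-1],None,fx=5,fy=5,interpolation=cv2.INTER_CUBIC))
E
```

```text
[[-77.6 -53.4]
 [-22.8 -50.4]
 [-79.3 -12.4]]
[305. 215.] [-77.7 -54.4] [53.4 26.3] [516.8 -28.7 132.2  79.8 -81.8]
[297. 186.] [-110.4   48.6] [60.  92.2] [597.1  -8.6 170.4  43.5 -85.6]
[302. 222.] [-42.7 -39.8] [  0.1 -28. ] [492.1 -21.2  42.2  11.2 -88.9]
[308. 210.] [-24.1 -13.9] [19.4 13. ] [527.5 -37.3  42.2  25.3 -88.8]
[284. 186.] [-126.3   62.8] [-7.3 79.2] [593.9  32.9 119.   16.4 -85.2]
[332. 184.] [62.5 49.6] [74.7 92.2] [ 605.2 -102.2   42.5   11.3    1. ]
```

View pics/t2.png

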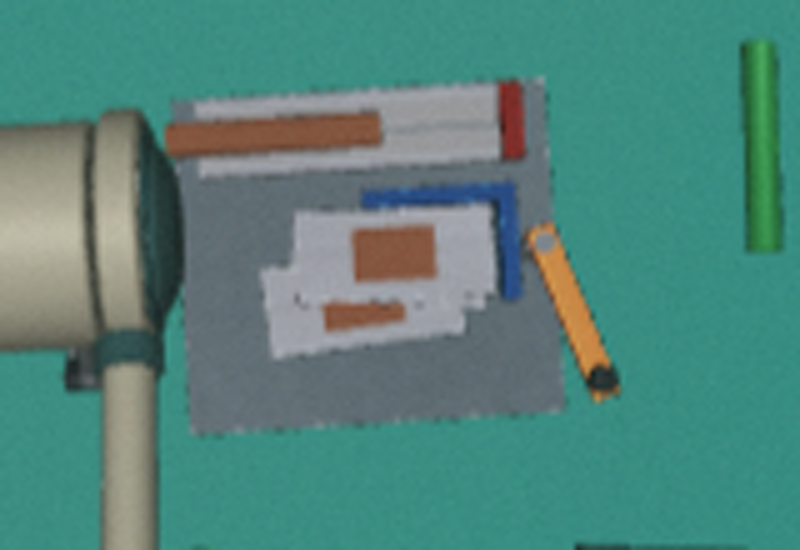

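```bash
python3 go.py 453.1 -35.7 110 4.75
```

```text
pos [518.1 108.7 154.9] yaw 94.66 shift [-138.6  -76.4   45.1] rows 4.4 turn [-0.1  0.1 89.9] t 22.2167
```

```bash
python3 -m handwheel '[{"translation":[-0.0277,-0.0153,0.009],"angular":[0,0,0],"hand":1},{"translation":[-0.0277,-0.0153,0.009],"angular":[0,0,0],"hand":1},{"translation":[-0.0277,-0.0153,0.009],"angular":[0,0,0],"hand":1},{"translation":[-0.0277,-0.0153,0.009],"angular":[0,0,0],"hand":1},{"translation":[-0.0277,-0.0153,0.009],"angular":[0,0,0],"hand":1},{"translation":[0,0,0],"angular":[0,0,6.9],"hand":1},{"translation":[0,0,0],"angular":[0,0,6.9],"hand":1},{"translation":[0,0,0],"angular":[0,0,6.9],"hand":1},{"translation":[0,0,0],"angular":[0,0,6.9],"hand":1},{"translation":[0,0,0],"angular":[0,0,6.9],"hand":1}]' >/dev/null
python3 -m handwheel '[{"translation":[0,0,0],"angular":[0,0,6.9],"hand":1},{"translation":[0,0,0],"angular":[0,0,6.9],"hand":1},{"translation":[0,0,0],"angular":[0,0,6.9],"hand":1},{"translation":[0,0,0],"angular":[0,0,6.9],"hand":1},{"translation":[0,0,0],"angular":[0,0,6.9],"hand":1},{"translation":[0,0,0],"angular":[0,0,6.9],"hand":1},{"translation":[0,0,0],"angular":[0,0,6.9],"hand":1},{"translation":[0,0,0],"angular":[0,0,6.9],"hand":1},{"translation":[0,0,0],"angular":[0,0,0],"hand":1},{"translation":[0,0,0],"angular":[0,0,0],"hand":1}]'
python3 go.py 453.1 -35.7 13.5 4.75
```

```text
clock: 23.88
position: [0.4529, -0.0351, 0.1101]
ee_rot: [-0.0, 0.999, 0.045, -0.001]
contact_force: [-0.2, 0.0, 0.1]
width: -0.0004
gripper_force: 0.0
pos [452.9 -35.1 110.1] yaw 5.13 shift [ 0.3  0.6 96.6] rows 2.6 turn [-0.   0.1  0.4] t 23.8833
```

```bash
python3 -m handwheel '[{"translation":[0,0,0.03],"angular":[0,0,0.4],"hand":1},{"translation":[0,0,0.03],"angular":[0,0,0],"hand":1},{"translation":[0,0,0.025],"angular":[0,0,0],"hand":1},{"translation":[0,0,0.0115],"angular":[0,0,0],"hand":1},{"translation":[0,0,0],"angular":[0,0,0],"hand":1},{"translation":[0,0,0],"angular":[0,0,0],"hand":1}]'| egrep 'pos|cont'
python3 -m handwheel '[{"translation":[0.003,0,0],"angular":[0,0,0],"hand":1},{"translation":[0.003,0,0],"angular":[0,0,0],"hand":1},{"translation":[0.003,0,0],"angular":[0,0,0],"hand":1},{"translation":[0.003,0,0],"angular":[0,0,0],"hand":1},{"translation":[0.003,0,0],"angular":[0,0,0],"hand":1},{"translation":[0.003,0,0],"angular":[0,0,0],"hand":1},{"translation":[0.003,0,0],"angular":[0,0,0],"hand":1}]'| egrep 'pos|cont'
python3 -m handwheel '[{"translation":[0.003,0,0],"angular":[0,0,0],"hand":1},{"translation":[0.003,0,0],"angular":[0,0,0],"hand":1},{"translation":[0.003,0,0],"angular":[0,0,0],"hand":1},{"translation":[0,0,0],"angular":[0,0,0],"hand":1}]'| egrep 'pos|cont'
python3 - <<'E'
from h import *
print(J(manip.get_state()['position']*1000))
save('wrist','w9')
E
```

```text
position: [0.4531, -0.0348, 0.0139]
contact_force: [-0.1, -0.3, 0.3]
position: [0.472, -0.033, 0.0147]
contact_force: [-8.7, -1.9, 11.3]
position: [0.4791, -0.0319, 0.0147]
contact_force: [-10.4, -1.0, 10.2]
[[-11.7 -48.8]]
```

View pics/w9.png

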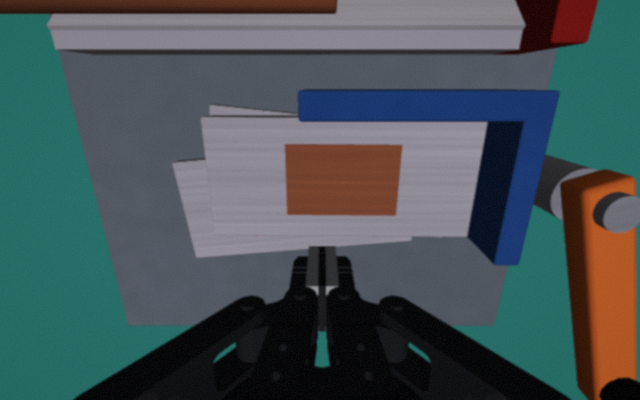

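View: the bottom plate's front edge runs (197,256)–(411,240), ahead of the shut fingers at (322,250). The other three sit near the wall.

```bash
python3 - <<'E'
from h import *
C=cam('wrist'); print(J(ray(C,[(197,256),(411,240),(175,162),(322,285),(322,248)],.016)*1000))
print(J(ray(C,[(203,117),(217,236),(470,237),(482,125)],.034)*1000), manip.get_state()['contact_force'])
E
python3 -m handwheel '[{"translation":[0,0,-0.002],"angular":[0,0,0],"hand":1},{"translation":[0,0,0],"angular":[0,0,0],"hand":1}]'| egrep 'pos|cont'
python3 -m handwheel '[{"translation":[0.003,0,0],"angular":[0,0,0],"hand":1},{"translation":[0.003,0,0],"angular":[0,0,0],"hand":1},{"translation":[0,0,0],"angular":[0,0,0],"hand":1}]'| egrep 'pos|cont'
```

```text
[[-75.7 -46. ]
 [ 33.1 -36.8]
 [-79.3   3.1]
 [-11.6 -63.5]
 [-11.6 -41.4]]
[[-57.2  24.8]
 [-57.4 -25.7]
 [ 53.  -26.1]
 [ 50.1  21.8]] [-8.31322359 -1.77068682 11.20564835]
position: [0.484, -0.0323, 0.0169]
contact_force: [-0.0, 0.2, -0.4]
position: [0.4907, -0.0318, 0.0165]
contact_force: [0.8, 0.9, 0.2]
```

```bash
cat > edge.py <<'E'
from h import *
# lower (front) edge of the aluminium in the wrist image, yaw 4.75, in jig mm, at plate-top heights
im=manip.get_image('wrist'); C=cam('wrist'); H,S,V=hsv(im); m=(S<60)&(V>115)
lab,L=cv2.connectedComponents(m.astype(np.uint8))
P=J(manip.get_state()['position']*1000)[0]; print('tcp',P,'z',manip.get_state()['position'][2].round(4))
for c in list(range(190,290,20))+list(range(365,490,20)):
    col=np.where(m[90:300,c])[0]
    if len(col): print(c,col.max()+90,'z16',J(ray(C,[(c,col.max()+90.5)],.016)*1000)[0],'z34',J(ray(C,[(c,col.max()+90.5)],.034)*1000)[0])
E
python3 edge.py
```

```text
tcp [-10.8 -37.5] z 0.0165
190 243 z16 [-78.3 -28.4] z34 [-69.8 -19.1]
210 273 z16 [-70.1 -46.1] z34 [-62.7 -34.6]
230 272 z16 [-59.5 -45.5] z34 [-53.4 -34.1]
250 270 z16 [-48.8 -44.3] z34 [-44.  -33.1]
270 268 z16 [-38.2 -43.1] z34 [-34.7 -32. ]
365 261 z16 [ 11.7 -39. ] z34 [  8.9 -28.4]
385 259 z16 [ 22.1 -37.8] z34 [ 18.  -27.4]
405 257 z16 [ 32.4 -36.7] z34 [ 27.  -26.4]
425 256 z16 [ 42.7 -36.1] z34 [ 36.  -25.9]
445 256 z16 [ 53.1 -36.1] z34 [ 45.1 -25.9]
465 218 z16 [ 60.3 -14.8] z34 [51.5 -7.2]
```

```bash
python3 -m handwheel '[{"translation":[-0.01,0,-0.001],"angular":[0,0,0],"hand":1},{"translation":[-0.012,0,0],"angular":[0,0,0],"hand":1},{"translation":[0,0,0],"angular":[0,0,0],"hand":1},{"translation":[0,0,0.004],"angular":[0,0,0],"hand":1},{"translation":[0,0,0.0025],"angular":[0,0,0],"hand":1},{"translation":[0,0,0],"angular":[0,0,0],"hand":1},{"translation":[0,0,0],"angular":[0,0,0],"hand":1}]'| egrep 'pos|cont'
python3 -m handwheel '[{"translation":[0.002,0,0],"angular":[0,0,0],"hand":1},{"translation":[0.002,0,0],"angular":[0,0,0],"hand":1},{"translation":[0.002,0,0],"angular":[0,0,0],"hand":1},{"translation":[0.002,0,0],"angular":[0,0,0],"hand":1},{"translation":[0.002,0,0],"angular":[0,0,0],"hand":1}]'| egrep 'pos|cont'
python3 -m handwheel '[{"translation":[0.002,0,0],"angular":[0,0,0],"hand":1},{"translation":[0.002,0,0],"angular":[0,0,0],"hand":1},{"translation":[0,0,0],"angular":[0,0,0],"hand":1}]'| egrep 'pos|cont'
python3 edge.py
```

```text
position: [0.4682, -0.0336, 0.0109]
contact_force: [0.1, 0.5, 0.2]
position: [0.477, -0.0327, 0.011]
contact_force: [-4.0, -1.8, 3.6]
position: [0.4804, -0.0322, 0.0108]
contact_force: [-4.4, 0.3, 1.6]
tcp [-11.3 -47.5] z 0.0108
190 255 z16 [-77.  -42.1] z34 [-68.4 -31.9]
210 256 z16 [-67.1 -42.7] z34 [-59.8 -32.4]
230 254 z16 [-57.  -41.6] z34 [-51.  -31.5]
250 252 z16 [-46.9 -40.5] z34 [-42.3 -30.5]
270 251 z16 [-37.  -39.9] z34 [-33.6 -30. ]
365 242 z16 [  9.9 -35. ] z34 [  7.2 -25.7]
385 242 z16 [ 19.7 -35. ] z34 [ 15.7 -25.7]
405 242 z16 [ 29.5 -35. ] z34 [ 24.2 -25.8]
425 242 z16 [ 39.3 -35. ] z34 [ 32.7 -25.8]
445 242 z16 [ 49.1 -35. ] z34 [ 41.3 -25.8]
465 242 z16 [ 58.9 -35.1] z34 [ 49.8 -25.8]
485 151 z16 [61.1  9.9] z34 [51.7 13.3]
```

```bash
python3 -m handwheel '[{"translation":[0.002,0,0],"angular":[0,0,0],"hand":1},{"translation":[0.002,0,0],"angular":[0,0,0],"hand":1},{"translation":[0.002,0,0],"angular":[0,0,0],"hand":1},{"translation":[0.002,0,0],"angular":[0,0,0],"hand":1},{"translation":[0,0,0],"angular":[0,0,0],"hand":1}]'| egrep 'pos|cont'
for i in 1 2 3; do python3 -m handwheel '[{"translation":[0.0015,0,0],"angular":[0,0,0],"hand":1},{"translation":[0,0,0],"angular":[0,0,0],"hand":1}]'| egrep 'pos|cont'; done
python3 edge.py
```

```text
position: [0.4883, -0.0313, 0.0108]
contact_force: [-5.7, -0.3, 2.5]
position: [0.4886, -0.0311, 0.0107]
contact_force: [-8.3, -0.0, 3.9]
position: [0.4888, -0.0308, 0.0106]
contact_force: [-9.4, 0.4, 4.9]
position: [0.4892, -0.0304, 0.0105]
contact_force: [-11.3, 0.2, 8.1]
tcp [-12.3 -38.6] z 0.0105
190 256 z16 [-78.  -33.7] z34 [-69.3 -23.3]
210 255 z16 [-67.9 -33.2] z34 [-60.6 -22.8]
230 259 z16 [-58.2 -35.4] z34 [-52.1 -24.7]
250 259 z16 [-48.2 -35.4] z34 [-43.4 -24.7]
270 260 z16 [-38.2 -36. ] z34 [-34.8 -25.2]
365 262 z16 [  9.3 -37.1] z34 [  6.5 -26.2]
385 263 z16 [ 19.4 -37.7] z34 [ 15.3 -26.7]
405 263 z16 [ 29.4 -37.7] z34 [ 24.  -26.7]
425 263 z16 [ 39.4 -37.6] z34 [ 32.7 -26.7]
445 264 z16 [ 49.5 -38.2] z34 [ 41.4 -27.2]
465 264 z16 [ 59.5 -38.2] z34 [ 50.1 -27.2]
485 170 z16 [61.1 10.3] z34 [51.5 15. ]
```

```bash
for i in 1 2 3 4 5; do python3 -m handwheel '[{"translation":[0.0015,0,0],"angular":[0,0,0],"hand":1},{"translation":[0,0,0],"angular":[0,0,0],"hand":1}]'| egrep 'pos|cont'; done
python3 edge.py
```

```text
position: [0.4896, -0.03, 0.0103]
contact_force: [-11.9, 1.5, 7.2]
position: [0.4899, -0.0297, 0.0103]
contact_force: [-14.7, 1.4, 10.2]
position: [0.4902, -0.0295, 0.0102]
contact_force: [-16.7, 0.6, 11.5]
position: [0.4902, -0.0294, 0.0101]
contact_force: [-19.0, -0.4, 13.8]
position: [0.4902, -0.0294, 0.0101]
contact_force: [-21.4, -2.1, 16.4]
tcp [-13.3 -37.5] z 0.0101
190 254 z16 [-78.6 -31.3] z34 [-69.8 -20.7]
210 253 z16 [-68.6 -30.7] z34 [-61.2 -20.2]
230 261 z16 [-59.1 -35.3] z34 [-53.  -24.1]
250 262 z16 [-49.2 -35.8] z34 [-44.3 -24.6]
270 263 z16 [-39.2 -36.4] z34 [-35.7 -25. ]
365 266 z16 [  8.4 -37.9] z34 [  5.6 -26.4]
385 267 z16 [ 18.5 -38.5] z34 [ 14.3 -26.9]
405 268 z16 [ 28.6 -39. ] z34 [ 23.1 -27.4]
425 269 z16 [ 38.7 -39.6] z34 [ 31.8 -27.9]
445 270 z16 [ 48.8 -40.2] z34 [ 40.6 -28.3]
465 270 z16 [ 58.8 -40.1] z34 [ 49.3 -28.3]
485 187 z16 [61.   3.9] z34 [51.2  9.9]
```

```bash
python3 -m handwheel '[{"translation":[-0.01,0,0],"angular":[0,0,0],"hand":1},{"translation":[-0.01,0,0],"angular":[0,0,0],"hand":1},{"translation":[0,0.015,0],"angular":[0,0,0],"hand":1},{"translation":[0,0.015,0],"angular":[0,0,0],"hand":1},{"translation":[0,0,0],"angular":[0,0,0],"hand":1}]'| egrep 'pos|cont'
python3 -m handwheel '[{"translation":[0.002,0,0],"angular":[0,0,0],"hand":1},{"translation":[0.002,0,0],"angular":[0,0,0],"hand":1},{"translation":[0.002,0,0],"angular":[0,0,0],"hand":1},{"translation":[0,0,0],"angular":[0,0,0],"hand":1}]'| egrep 'pos|cont'
for i in 1 2 3 4 5; do python3 -m handwheel '[{"translation":[0.0015,0,0],"angular":[0,0,0],"hand":1},{"translation":[0,0,0],"angular":[0,0,0],"hand":1}]'| egrep 'pos|cont'; done
python3 edge.py
```

```text
position: [0.4876, -0.0648, 0.0119]
contact_force: [0.2, 0.4, -0.5]
position: [0.4902, -0.0615, 0.011]
contact_force: [-1.4, 0.3, 0.3]
position: [0.4909, -0.0614, 0.0109]
contact_force: [-2.4, -1.5, 0.9]
position: [0.4925, -0.0616, 0.0109]
contact_force: [-3.8, -1.6, 0.3]
position: [0.494, -0.0617, 0.0109]
contact_force: [-4.6, -2.6, 0.5]
position: [0.4942, -0.0616, 0.0108]
contact_force: [-6.8, -3.2, 2.8]
position: [0.4943, -0.0614, 0.0107]
contact_force: [-8.6, -4.2, 4.0]
tcp [ 19.  -36.1] z 0.0107
190 266 z16 [-47.5 -37. ] z34 [-38.8 -25.9]
210 266 z16 [-37.4 -37.1] z34 [-30.  -25.9]
230 266 z16 [-27.3 -37.1] z34 [-21.3 -25.9]
250 266 z16 [-17.2 -37.1] z34 [-12.5 -25.9]
270 266 z16 [ -7.2 -37.1] z34 [ -3.7 -25.9]
365 266 z16 [ 40.8 -37.1] z34 [ 37.9 -25.9]
385 266 z16 [ 50.8 -37.1] z34 [ 46.7 -25.9]
465 244 z16 [ 89.3 -24.7] z34 [ 80.1 -15.1]
485 213 z16 [96.3 -8.2] z34 [86.2 -0.9]
```

```bash
python3 -m handwheel '[{"translation":[-0.008,0,0],"angular":[0,0,0],"hand":1},{"translation":[-0.02,0,0],"angular":[0,0,0],"hand":1},{"translation":[0,0,-0.03],"angular":[0,0,0],"hand":1},{"translation":[0,0,-0.03],"angular":[0,0,0],"hand":1},{"translation":[0,0,-0.025],"angular":[0,0,0],"hand":1},{"translation":[0,0,0],"angular":[0,0,0],"hand":1}]'| egrep 'pos|cont'
python3 -c "
from h import *
print(W(-100,0))"; python3 go.py 520.4 60.2 95 94.75
```

```text
position: [0.4748, -0.0643, 0.1011]
contact_force: [0.4, 0.5, 0.9]
[520.4  60.2]
pos [474.8 -64.3 101.1] yaw 4.6 shift [  55.4 -120.4    6.4] rows 3.6 turn [  0.8  -0.4 -90.2] t 31.1
```

```bash
python3 -m handwheel '[{"translation":[0.0135,-0.03,0.001],"angular":[0,0,0],"hand":1},{"translation":[0.0135,-0.03,0.001],"angular":[0,0,0],"hand":1},{"translation":[0.0135,-0.03,0.001],"angular":[0,0,0],"hand":1},{"translation":[0.0135,-0.03,0.001],"angular":[0,0,0],"hand":1},{"translation":[0,0,0],"angular":[0,0,-6.93],"hand":1},{"translation":[0,0,0],"angular":[0,0,-6.93],"hand":1},{"translation":[0,0,0],"angular":[0,0,-6.93],"hand":1},{"translation":[0,0,0],"angular":[0,0,-6.93],"hand":1},{"translation":[0,0,0],"angular":[0,0,-6.93],"hand":1},{"translation":[0,0,0],"angular":[0,0,-6.93],"hand":1}]' >/dev/null
python3 -m handwheel '[{"translation":[0,0,0],"angular":[0,0,-6.93],"hand":1},{"translation":[0,0,0],"angular":[0,0,-6.93],"hand":1},{"translation":[0,0,0],"angular":[0,0,-6.93],"hand":1},{"translation":[0,0,0],"angular":[0,0,-6.93],"hand":1},{"translation":[0,0,0],"angular":[0,0,-6.93],"hand":1},{"translation":[0,0,0],"angular":[0,0,-6.93],"hand":1},{"translation":[0,0,0],"angular":[0,0,-6.93],"hand":1},{"translation":[0,0,0],"angular":[0,0,0],"hand":1},{"translation":[0,0,0],"angular":[0,0,0],"hand":1}]' | egrep 'pos|cont'
python3 go.py 520.4 60.2 11 94.75
python3 - <<'E'
from h import *
# back edge (-x) of plates by wrist view
im=manip.get_image('wrist'); cv2.imwrite('pics/w10.png',im[:,:,::-1])
im=manip.get_image('top');C=cam('top');H,S,V=hsv(im); cv2.imwrite('pics/t3.png',im[:,:,::-1])
for c in blobs((S<45)&(V>130),60):
    j=J(ray(C,c,.028)*1000)
    if abs(j.mean(0)).max()<110: print(c.mean(0).round(),j.min(0),j.max(0),rect(C,c,.028))
E
```

```text
position: [0.5143, 0.0608, 0.0918]
contact_force: [-0.6, 0.1, 0.9]
pos [514.3  60.8  91.8] yaw 94.53 shift [-1.2  5.9 80.8] rows 2.2 turn [ 0.1 -0.  -0.2] t 32.6833
[311. 211.] [-41.8 -28.9] [50.9 25. ] [526.9 -44.4  92.7  53.8 -85.6]
[284. 211.] [-83.6 -43.1] [-59.9  46.6] [524.6  32.6  89.4  19.5   1.3]
[301. 184.] [-107.9   48.8] [59.6 91.4] [596.5  -9.6 167.4  42.7 -85.2]
```

```bash
python3 -m handwheel '[{"translation":[0,0.003,0.03],"angular":[0,0,-0.2],"hand":1},{"translation":[0,0.003,0.03],"angular":[0,0,0],"hand":1},{"translation":[0,0,0.015],"angular":[0,0,0],"hand":1},{"translation":[0,0,0.006],"angular":[0,0,0],"hand":1},{"translation":[0,0,0],"angular":[0,0,0],"hand":1},{"translation":[0,0,0],"angular":[0,0,0],"hand":1}]'| egrep 'pos|cont'
python3 -m handwheel '[{"translation":[-0.003,0,0],"angular":[0,0,0],"hand":1},{"translation":[-0.003,0,0],"angular":[0,0,0],"hand":1},{"translation":[-0.003,0,0],"angular":[0,0,0],"hand":1},{"translation":[-0.003,0,0],"angular":[0,0,0],"hand":1},{"translation":[-0.003,0,0],"angular":[0,0,0],"hand":1},{"translation":[0,0,0],"angular":[0,0,0],"hand":1}]'| egrep 'pos|cont'
python3 -m handwheel '[{"translation":[-0.002,0,0],"angular":[0,0,0],"hand":1},{"translation":[-0.002,0,0],"angular":[0,0,0],"hand":1},{"translation":[-0.002,0,0],"angular":[0,0,0],"hand":1},{"translation":[-0.002,0,0],"angular":[0,0,0],"hand":1},{"translation":[0,0,0],"angular":[0,0,0],"hand":1}]'| egrep 'pos|cont'
```

```text
position: [0.5202, 0.061, 0.0113]
contact_force: [-0.8, -0.1, -0.2]
position: [0.5213, 0.0457, 0.0113]
contact_force: [0.2, 1.7, 1.8]
position: [0.5219, 0.038, 0.0112]
contact_force: [0.3, 4.8, 2.7]
```

```bash
python3 -m handwheel '[{"translation":[-0.002,0,0],"angular":[0,0,0],"hand":1},{"translation":[-0.002,0,0],"angular":[0,0,0],"hand":1},{"translation":[-0.002,0,0],"angular":[0,0,0],"hand":1},{"translation":[-0.002,0,0],"angular":[0,0,0],"hand":1},{"translation":[0,0,0],"angular":[0,0,0],"hand":1}]'| egrep 'pos|cont'
for i in 1 2 3 4 5; do python3 -m handwheel '[{"translation":[-0.0015,0,0],"angular":[0,0,0],"hand":1},{"translation":[0,0,0],"angular":[0,0,0],"hand":1}]'| egrep 'pos|cont'; done
```

```text
position: [0.5225, 0.03, 0.0112]
contact_force: [-0.1, 4.1, 2.6]
position: [0.5226, 0.0287, 0.0112]
contact_force: [0.5, 4.9, 3.3]
position: [0.5227, 0.0272, 0.0112]
contact_force: [0.8, 4.5, 3.6]
position: [0.5227, 0.0262, 0.0111]
contact_force: [-0.4, 6.1, 3.5]
position: [0.5226, 0.0261, 0.0112]
contact_force: [1.2, 11.2, 3.3]
position: [0.5226, 0.026, 0.0112]
contact_force: [-0.9, 16.1, 4.1]
```

```bash
python3 -m handwheel '[{"translation":[0.007,0,0],"angular":[0,0,0],"hand":1},{"translation":[0.015,0,0],"angular":[0,0,0],"hand":1},{"translation":[0,0,-0.03],"angular":[0,0,0],"hand":1},{"translation":[0,0,-0.03],"angular":[0,0,0],"hand":1},{"translation":[0,0,-0.03],"angular":[0,0,0],"hand":1},{"translation":[0,0,0],"angular":[0,0,0],"hand":1}]'| egrep 'pos|cont'
python3 -c "
from h import *
print(W(15,-62))"; python3 go.py 468.1 -59.6 101 4.75
```

```text
position: [0.5251, 0.0433, 0.1061]
contact_force: [0.0, -1.1, 1.2]
[468.2 -59.6]
pos [525.1  43.3 106.1] yaw 94.98 shift [-97.6 -65.8   4.9] rows 3.2 turn [ 0.6 -0.3 90.2] t 35.95
```

```bash
python3 -m handwheel '[{"translation":[-0.0244,-0.0165,0],"angular":[0,0,0],"hand":1},{"translation":[-0.0244,-0.0165,0],"angular":[0,0,0],"hand":1},{"translation":[-0.0244,-0.0165,0],"angular":[0,0,0],"hand":1},{"translation":[-0.0244,-0.0165,0],"angular":[0,0,0],"hand":1},{"translation":[0,0,0],"angular":[0,0,6.94],"hand":1},{"translation":[0,0,0],"angular":[0,0,6.94],"hand":1},{"translation":[0,0,0],"angular":[0,0,6.94],"hand":1},{"translation":[0,0,0],"angular":[0,0,6.94],"hand":1},{"translation":[0,0,0],"angular":[0,0,6.94],"hand":1},{"translation":[0,0,0],"angular":[0,0,6.94],"hand":1}]' >/dev/null
python3 -m handwheel '[{"translation":[0,0,0],"angular":[0,0,6.94],"hand":1},{"translation":[0,0,0],"angular":[0,0,6.94],"hand":1},{"translation":[0,0,0],"angular":[0,0,6.94],"hand":1},{"translation":[0,0,0],"angular":[0,0,6.94],"hand":1},{"translation":[0,0,0],"angular":[0,0,6.94],"hand":1},{"translation":[0,0,0],"angular":[0,0,6.94],"hand":1},{"translation":[0,0,0],"angular":[0,0,6.94],"hand":1},{"translation":[0,0,0],"angular":[0,0,0],"hand":1},{"translation":[0,0,0],"angular":[0,0,0],"hand":1}]' | egrep 'pos|cont'
python3 go.py 468.1 -59.6 11 4.75
python3 - <<'E'
from h import *
im=manip.get_image('wrist'); cv2.imwrite('pics/w11.png',cv2.resize(im[40:360,120:540,::-1],None,fx=1.9,fy=1.85,interpolation=cv2.INTER_CUBIC))
E
```

```text
position: [0.4632, -0.0589, 0.1005]
contact_force: [-0.6, 0.5, 0.3]
pos [463.2 -58.9 100.5] yaw 4.89 shift [ 4.9  1.  89.5] rows 2.4 turn [0.1 0.1 0.1] t 37.5333
```

View pics/w11.png

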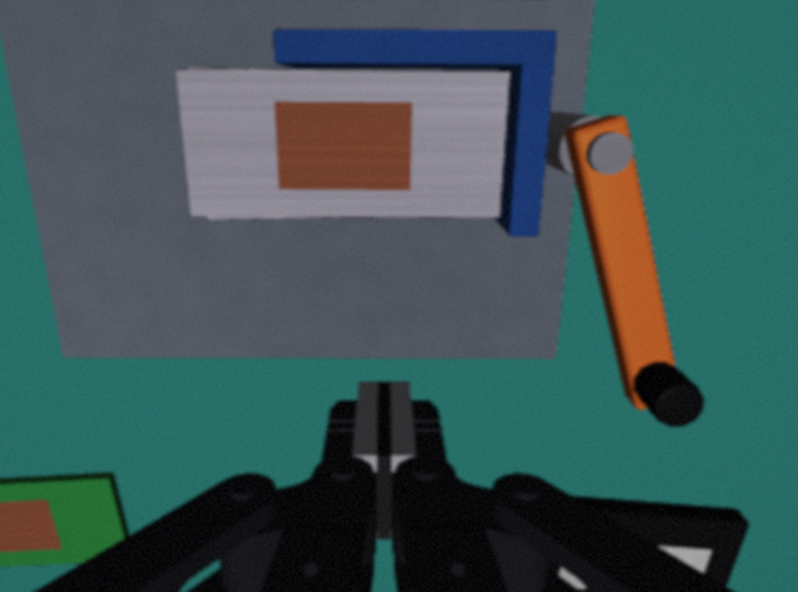

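The stack is aligned at (345,143) in the corner, with only a small step at (210,216). One more +y tap. That was the 14th and last picture, so everything after this is numeric.

```bash
python3 -m handwheel '[{"translation":[0.002,0,0.03],"angular":[0,0,0],"hand":1},{"translation":[0,0,0.03],"angular":[0,0,0],"hand":1},{"translation":[0,0,0.02],"angular":[0,0,0],"hand":1},{"translation":[0,0,0.0075],"angular":[0,0,0],"hand":1},{"translation":[0,0,0],"angular":[0,0,0],"hand":1},{"translation":[0,0,0],"angular":[0,0,0],"hand":1}]'| egrep 'pos|cont'
python3 -m handwheel '[{"translation":[0.004,0,0],"angular":[0,0,0],"hand":1},{"translation":[0.004,0,0],"angular":[0,0,0],"hand":1},{"translation":[0.004,0,0],"angular":[0,0,0],"hand":1},{"translation":[0.004,0,0],"angular":[0,0,0],"hand":1},{"translation":[0.004,0,0],"angular":[0,0,0],"hand":1},{"translation":[0,0,0],"angular":[0,0,0],"hand":1}]'| egrep 'pos|cont'
for i in 1 2 3 4; do python3 -m handwheel '[{"translation":[0.0015,0,0],"angular":[0,0,0],"hand":1},{"translation":[0,0,0],"angular":[0,0,0],"hand":1}]'| egrep 'pos|cont'; done
```

```text
position: [0.4661, -0.0584, 0.0138]
contact_force: [0.2, 0.7, 0.1]
position: [0.4873, -0.0568, 0.014]
contact_force: [-0.0, -0.3, -0.3]
position: [0.4874, -0.0564, 0.0136]
contact_force: [-0.1, 0.1, 0.6]
position: [0.4888, -0.0563, 0.0135]
contact_force: [0.6, 0.9, 0.3]
position: [0.4901, -0.0562, 0.0135]
contact_force: [-0.1, 0.2, 0.2]
position: [0.4908, -0.056, 0.0134]
contact_force: [-2.7, -0.7, 0.6]
```

```bash
python3 -m handwheel '[{"translation":[-0.004,0,0],"angular":[0,0,0],"hand":1},{"translation":[0,0,0.0022],"angular":[0,0,0],"hand":1},{"translation":[0.003,0,0],"angular":[0,0,0],"hand":1},{"translation":[0,0,0],"angular":[0,0,0],"hand":1}]'| egrep 'pos|cont'
for i in 1 2 3 4 5; do python3 -m handwheel '[{"translation":[0.0015,0,0],"angular":[0,0,0],"hand":1},{"translation":[0,0,0],"angular":[0,0,0],"hand":1}]'| egrep 'pos|cont'; done
```

```text
position: [0.4907, -0.0561, 0.0111]
contact_force: [-1.0, 0.0, -0.1]
position: [0.4911, -0.0559, 0.0111]
contact_force: [-3.4, -0.3, 0.3]
position: [0.4929, -0.0558, 0.0111]
contact_force: [-3.9, -1.1, -0.1]
position: [0.4933, -0.0554, 0.011]
contact_force: [-6.9, -0.1, 2.7]
position: [0.4935, -0.0552, 0.011]
contact_force: [-9.3, -1.2, 4.4]
position: [0.4935, -0.0551, 0.0109]
contact_force: [-11.1, -2.2, 7.1]
```

```bash
python3 -m handwheel '[{"translation":[-0.008,0,0],"angular":[0,0,0],"hand":1},{"translation":[-0.015,0,0],"angular":[0,0,0],"hand":1},{"translation":[0,0,-0.03],"angular":[0,0,0],"hand":1},{"translation":[0,0,-0.03],"angular":[0,0,0],"hand":1},{"translation":[0,0,-0.03],"angular":[0,0,0],"hand":1},{"translation":[0,0,0],"angular":[0,0,0],"hand":1}]'| egrep 'pos|cont'
python3 -c "
from h import *
print(W(-160,70))"; python3 go.py 585.2 125.8 100 4.75
```

```text
position: [0.4814, -0.0587, 0.1073]
contact_force: [1.1, 0.2, -0.1]
[585.2 125.7]
pos [481.4 -58.7 107.3] yaw 4.68 shift [ 118.4 -175.5    8.2] rows 5.7 turn [ 0.3 -0.9 -0.1] t 40.9167
```

```bash
python3 -m handwheel '[{"translation":[0.0197,-0.0292,0.001],"angular":[0,0,0],"hand":1},{"translation":[0.0197,-0.0292,0.001],"angular":[0,0,0],"hand":1},{"translation":[0.0197,-0.0292,0.001],"angular":[0,0,0],"hand":1},{"translation":[0.0197,-0.0292,0.001],"angular":[0,0,0],"hand":1},{"translation":[0.0197,-0.0292,0.001],"angular":[0,0,0],"hand":1},{"translation":[0.0197,-0.0292,0.001],"angular":[0,0,0],"hand":1},{"translation":[0,0,0],"angular":[0,0,0],"hand":1},{"translation":[0,0,0],"angular":[0,0,0],"hand":1}]'| egrep 'pos|cont'
python3 go.py 585.2 125.8 31 4.75
python3 - <<'E'
from h import *
im=manip.get_image('wrist');C=cam('wrist');H,S,V=hsv(im)
for c in blobs((H<14)&(S>90)&(S<215)&(V>70),200): j=J(ray(C,c,.032)*1000); print(c.mean(0).round(),j.min(0),j.max(0))
im=manip.get_image('top');C=cam('top');H,S,V=hsv(im)
for c in blobs((H<14)&(S>90)&(S<200)&(V>80),40)+blobs((S<45)&(V>130),100):
    j=J(ray(C,c,.034)*1000)
    if abs(j.mean(0)).max()<110: print(c.mean(0).round(),j.min(0),j.max(0))
E
```

```text
position: [0.5805, 0.1288, 0.0949]
contact_force: [-0.1, -1.8, 0.1]
pos [580.5 128.8  94.9] yaw 4.85 shift [ 4.2  3.4 63.9] rows 1.7 turn [-0.  -0.2  0.1] t 41.5833
[534. 295.] [-19.6 -18.3] [26.1 10.3]
[463. 210.] [-123.9   57.6] [ 2.  77.2]
[191. 169.] [-265.3   75.6] [-236.6  116.5]
[309. 210.] [-21.3 -14.2] [22.  12.7]
[287. 186.] [-111.1   61.1] [-7.4 78.2]
[332. 184.] [61.6 49. ] [73.7 88.5]
[309. 210.] [-54.3 -28.4] [55.2 25.6]
[297. 186.] [-109.4   47.7] [59.2 90.9]
```

```bash
python3 -m handwheel '[{"translation":[0.002,0.003,0.025],"angular":[0,0,0],"hand":1},{"translation":[0.002,0,0.025],"angular":[0,0,0],"hand":1},{"translation":[0,0,0.0135],"angular":[0,0,0],"hand":1},{"translation":[0,0,0],"angular":[0,0,0],"hand":1},{"translation":[0,0,0],"angular":[0,0,0],"hand":1}]'| egrep 'pos|cont'
python3 go.py 585.2 125.8 31 4.75
python3 -m handwheel '[{"translation":[0,0.004,0],"angular":[0,0,0],"hand":1},{"translation":[0,0.004,0],"angular":[0,0,0],"hand":1},{"translation":[0,0.004,0],"angular":[0,0,0],"hand":1},{"translation":[0,0.004,0],"angular":[0,0,0],"hand":1},{"translation":[0,0.004,0],"angular":[0,0,0],"hand":1},{"translation":[0,0.004,0],"angular":[0,0,0],"hand":1}]'| egrep 'pos|cont'
python3 -c "
from h import *
print(J(manip.get_state()['position']*1000))"
```

```text
position: [0.5823, 0.123, 0.0315]
contact_force: [0.9, 0.9, 0.6]
pos [582.3 123.   31.5] yaw 4.6 shift [ 3.1 -2.6  0.5] rows 0.1 turn [ 0.   0.1 -0.2] t 42.1
position: [0.5853, 0.1002, 0.0324]
contact_force: [-0.2, 2.9, 1.7]
[[-134.6   68. ]]
```

```bash
python3 -m handwheel '[{"translation":[0.001,0.004,0],"angular":[0,0,0],"hand":1},{"translation":[0.001,0.004,0],"angular":[0,0,0],"hand":1},{"translation":[0,0.004,0],"angular":[0,0,0],"hand":1},{"translation":[0,0.004,0],"angular":[0,0,0],"hand":1},{"translation":[0,0.004,0],"angular":[0,0,0],"hand":1},{"translation":[0,0.004,0],"angular":[0,0,0],"hand":1},{"translation":[0,0.004,0],"angular":[0,0,0],"hand":1}]'| egrep 'pos|cont'
python3 -m handwheel '[{"translation":[0,0.004,0],"angular":[0,0,0],"hand":1},{"translation":[0,0.004,0],"angular":[0,0,0],"hand":1},{"translation":[0,0.004,0],"angular":[0,0,0],"hand":1},{"translation":[0,0.004,0],"angular":[0,0,0],"hand":1},{"translation":[0,0,0],"angular":[0,0,0],"hand":1}]'| egrep 'pos|cont'
python3 - <<'E'
from h import *
print(J(manip.get_state()['position']*1000))
im=manip.get_image('wrist');C=cam('wrist');H,S,V=hsv(im)
for c in blobs((H<14)&(S>90)&(S<215)&(V>70),200): j=J(ray(C,c,.032)*1000); print(c.mean(0).round(),j.min(0),j.max(0))
E
```

```text
position: [0.5894, 0.0724, 0.0321]
contact_force: [-0.8, 3.8, 4.1]
position: [0.5907, 0.0557, 0.032]
contact_force: [-0.3, 2.9, 4.7]
[[-89.7  69.7]]
[468. 262.] [-76.9  57.9] [52.  78.1]
[ 22. 207.] [-252.6   80. ] [-224.4  119. ]
```

```bash
python3 -m handwheel '[{"translation":[0,0.004,0],"angular":[0,0,0],"hand":1},{"translation":[0,0.004,0],"angular":[0,0,0],"hand":1},{"translation":[0,0.002,0],"angular":[0,0,0],"hand":1},{"translation":[0,0,0],"angular":[0,0,0],"hand":1}]'| egrep 'pos|cont'
for i in 1 2 3 4 5 6; do python3 -m handwheel '[{"translation":[0,0.0015,0],"angular":[0,0,0],"hand":1},{"translation":[0,0,0],"angular":[0,0,0],"hand":1}]'| egrep 'pos|cont'; done
```

```text
position: [0.5915, 0.0459, 0.0319]
contact_force: [-0.5, 2.7, 4.1]
position: [0.5916, 0.0449, 0.0319]
contact_force: [-0.5, 3.2, 4.2]
position: [0.5917, 0.0435, 0.0319]
contact_force: [0.3, 4.0, 3.9]
position: [0.5918, 0.042, 0.0319]
contact_force: [-0.1, 4.1, 3.6]
position: [0.5918, 0.0404, 0.0319]
contact_force: [0.1, 3.2, 3.2]
position: [0.592, 0.0389, 0.0319]
contact_force: [0.1, 4.0, 3.9]
position: [0.5921, 0.0377, 0.0319]
contact_force: [-1.3, 5.3, 3.0]
```

```bash
for i in 1 2 3; do python3 -m handwheel '[{"translation":[0,0.0015,0],"angular":[0,0,0],"hand":1},{"translation":[0,0,0],"angular":[0,0,0],"hand":1}]'| egrep 'pos|cont'; done
python3 - <<'E'
from h import *
print(J(manip.get_state()['position']*1000))
im=manip.get_image('wrist');C=cam('wrist');H,S,V=hsv(im)
for c in blobs((H<14)&(S>90)&(S<215)&(V>70),200): j=J(ray(C,c,.032)*1000); print(c.mean(0).round(),j.min(0),j.max(0))
E
```

```text
position: [0.592, 0.0375, 0.0319]
contact_force: [-0.5, 8.2, 4.3]
position: [0.5921, 0.0373, 0.0319]
contact_force: [-0.4, 11.8, 4.5]
position: [0.5921, 0.037, 0.032]
contact_force: [-0.4, 15.9, 5.0]
[[-71.   69.5]]
[468. 262.] [-58.7  57.4] [70.4 78.5]
[614. 274.] [75.9 37. ] [89.2 83.6]
[  7. 209.] [-235.7   80.1] [-221.5  117.8]
```

```bash
python3 -m handwheel '[{"translation":[0,-0.007,0],"angular":[0,0,0],"hand":1},{"translation":[0,-0.01,0],"angular":[0,0,0],"hand":1},{"translation":[0,0,-0.035],"angular":[0,0,0],"hand":1},{"translation":[0,0,-0.035],"angular":[0,0,0],"hand":1},{"translation":[0,0,-0.035],"angular":[0,0,0],"hand":0},{"translation":[0,0,-0.035],"angular":[0,0,0],"hand":0},{"translation":[0,0,0],"angular":[0,0,0],"hand":0},{"translation":[0,0,0],"angular":[0,0,0],"hand":0}]' 30 | egrep 'pos|cont'
python3 - <<'E'
from h import *
w=W(105.4,-75.1); print('knob',w)
E
python3 go.py 462.6 -150.8 170 4.75
```

```text
position: [0.5923, 0.0493, 0.1739]
contact_force: [-0.4, -0.2, -0.0]
knob [ 462.6 -150.8]
pos [592.3  49.3 173.9] yaw 4.7 shift [-145.7  188.8    3.8] rows 6.4 turn [ 0.1 -0.3 -0. ] t 46.2
```

```bash
python3 -m handwheel '[{"translation":[-0.0208,0.027,0],"angular":[0,0,0],"hand":0},{"translation":[-0.0208,0.027,0],"angular":[0,0,0],"hand":0},{"translation":[-0.0208,0.027,0],"angular":[0,0,0],"hand":0},{"translation":[-0.0208,0.027,0],"angular":[0,0,0],"hand":0},{"translation":[-0.0208,0.027,0],"angular":[0,0,0],"hand":0},{"translation":[-0.0208,0.027,0],"angular":[0,0,0],"hand":0},{"translation":[-0.0208,0.027,0],"angular":[0,0,0],"hand":0},{"translation":[0,0,0],"angular":[0,0,0],"hand":0},{"translation":[0,0,0],"angular":[0,0,0],"hand":0}]'| egrep 'pos|cont'
python3 go.py 462.6 -150.8 68.5 4.75
python3 - <<'E'
from h import *
im=manip.get_image('wrist');C=cam('wrist');H,S,V=hsv(im)
for c in blobs((V<45),60):
    if c[:,1].max()<330 and len(c)<400: j=J(ray(C,c,.084)*1000); print('blk',c.mean(0).round(),j.min(0),j.max(0))
for c in blobs((H>5)&(H<20)&(S>200)&(V>100),60): j=J(ray(C,c,.066)*1000); print('org',c.mean(0).round(),j.min(0),j.max(0))
im=manip.get_image('top');C=cam('top');H,S,V=hsv(im)
for n,z,a in (('cop',.034,40),('alu',.034,100)):
  m=(H<14)&(S>90)&(S<200)&(V>80) if n=='cop' else (S<45)&(V>130)
  for c in blobs(m,a):
    j=J(ray(C,c,z)*1000)
    if abs(j.mean(0)).max()<110: print(n,c.mean(0).round(),j.min(0),j.max(0),rect(C,c,z))
for c in blobs((V<50),8):
    j=J(ray(C,c,.084)*1000)
    if 60<j[:,0].mean()<140 and -110<j[:,1].mean()<-40: print('topblk',j.min(0),j.max(0))
E
```

```text
position: [0.4594, -0.1512, 0.1702]
contact_force: [0.1, -0.5, 0.9]
pos [ 459.4 -151.2  170.2] yaw 4.48 shift [  3.6  -0.  101.7] rows 2.8 turn [-0.1  0.2 -0.3] t 46.95
blk [348. 286.] [  88.6 -183. ] [ 167.  -126.4]
blk [320. 197.] [ 96.2 -81.1] [110.1 -63.9]
blk [482. 217.] [ 203.5 -130.4] [258.7 -55.4]
blk [275. 114.] [ 70.1 -22.3] [73.3  1.8]
blk [273.  70.] [70.   7.1] [73.2 29.2]
blk [277.  20.] [68.8 40. ] [78.8 60. ]
cop [309. 210.] [-21.3 -14.2] [22.  12.7] [528.7 -39.9  41.8  27.8 -88.8]
cop [313. 185.] [-58.2  48.8] [73.7 90.9] [592.1 -42.9 131.7  41.9 -78.7]
alu [309. 210.] [-54.3 -28.4] [55.2 25.6] [526.1 -40.1 109.1  53.5 -86.8]
alu [300. 186.] [-109.3   48.4] [58.5 90.9] [596.   -8.4 167.7  42.5 -85.2]
topblk [ 65.9 -86.2] [109.4 -26.7]
```

```bash
python3 -m handwheel '[{"translation":[0.005,-0.021,0],"angular":[0,0,0],"hand":0},{"translation":[0.005,-0.021,0],"angular":[0,0,0],"hand":0},{"translation":[0.005,-0.021,0],"angular":[0,0,0],"hand":0},{"translation":[0.005,-0.021,0],"angular":[0,0,0],"hand":0},{"translation":[0.005,-0.021,0],"angular":[0,0,0],"hand":0},{"translation":[0,0,0],"angular":[0,0,0],"hand":0},{"translation":[0,0,0],"angular":[0,0,0],"hand":0}]'| egrep 'pos|cont'
python3 - <<'E'
from h import *
C=cam('wrist'); im=manip.get_image('wrist');H,S,V=hsv(im)
cv2.imwrite('pics/w12.png',im[:,:,::-1])
m=(S<60)&(V>115)
# expected pixels of stack corners
K,e,Rm=C
def pix(x,y,z):
    p=np.r_[W(x,y)/1000,z]; q=Rm.T@(p-e); return (K@(q/q[2]))[:2]
for p in [(-55,-25,.034),(55,-25,.034),(-55,25,.034),(55,25,.034),(-55,-25,.01),(55,-25,.01)]: print(p,pix(*p).round(1))
x0,y0=pix(-55,-25,.01); 
for X in (-45,-30,-15,0,15,30,45):
    u,v=pix(X,-25,.022); u=int(round(u)); col=m[int(v)-40:int(v)+20,u]; r=np.where(col)[0].max()+int(v)-40
    print('front',X,J(ray(C,[(u,r+.5)],.010)*1000)[0],J(ray(C,[(u,r+.5)],.034)*1000)[0])
for Y in (-20,-10,0,10,20):
    u,v=pix(-55,Y,.022); v=int(round(v)); row=m[v,int(u)-30:int(u)+30]; c=np.where(row)[0].min()+int(u)-30
    print('back',Y,J(ray(C,[(c-.5,v)],.010)*1000)[0],J(ray(C,[(c-.5,v)],.034)*1000)[0])
E
```

```text
position: [0.4779, -0.0416, 0.1713]
contact_force: [0.3, -0.4, 1.1]
(-55, -25, 0.034) [263.7 156.6]
(55, -25, 0.034) [385.  157.1]
(-55, 25, 0.034) [260.4  98.7]
(55, 25, 0.034) [389.   99.2]
(-55, -25, 0.01) [268.  151.6]
(55, -25, 0.01) [380.3 152.1]
front -45 [-46.4 -29.8] [-42.9 -24.9]
front -30 [-31.6 -29.8] [-29.3 -24.9]
front -15 [-15.9 -29.7] [-14.8 -24.8]
front 0 [ -0.1 -30.6] [ -0.3 -25.7]
front 15 [ 15.6 -30.6] [ 14.2 -25.6]
front 30 [ 31.4 -30.5] [ 28.7 -25.5]
front 45 [ 47.1 -30.4] [ 43.2 -25.5]
back -20 [-60.2 -22.5] [-55.7 -18.1]
back -10 [-59.6 -11.8] [-55.1  -8.3]
back 0 [-60.   -1.4] [-55.5   1.3]
back 10 [-59.4   8.8] [-54.9  10.7]
back 20 [-59.7  19.7] [-55.2  20.7]
```

```bash
python3 -m handwheel '[{"translation":[-0.012,-0.013,0.02],"angular":[0,0,0],"hand":1},{"translation":[0,0,0.035],"angular":[0,0,0],"hand":1},{"translation":[0,0,0.03],"angular":[0,0,0],"hand":1},{"translation":[0,0,0],"angular":[0,0,0],"hand":1},{"translation":[0,0,0],"angular":[0,0,0],"hand":1},{"translation":[0,0,0],"angular":[0,0,0],"hand":1},{"translation":[0,0,0],"angular":[0,0,0],"hand":1},{"translation":[0,0,0],"angular":[0,0,0],"hand":1}]'| egrep 'pos|cont|wid'
python3 go.py 465 -36.4 11 4.75
```

```text
position: [0.4663, -0.032, 0.0885]
contact_force: [-0.4, -0.1, 0.9]
width: -0.0001
pos [466.3 -32.   88.5] yaw 4.68 shift [-1.9  4.1 77.5] rows 2.1 turn [ 0.1 -0.2 -0.1] t 48.35
```

```bash
python3 -m handwheel '[{"translation":[0,0.002,0.03],"angular":[0,0,0],"hand":1},{"translation":[0,0.002,0.03],"angular":[0,0,0],"hand":1},{"translation":[0,0,0.012],"angular":[0,0,0],"hand":1},{"translation":[0,0,0.004],"angular":[0,0,0],"hand":1},{"translation":[0,0,0],"angular":[0,0,0],"hand":1},{"translation":[0,0,0],"angular":[0,0,0],"hand":1}]'| egrep 'pos|cont'
python3 -m handwheel '[{"translation":[0.004,0,0],"angular":[0,0,0],"hand":1},{"translation":[0.004,0,0],"angular":[0,0,0],"hand":1},{"translation":[0.004,0,0],"angular":[0,0,0],"hand":1},{"translation":[0.004,0,0],"angular":[0,0,0],"hand":1},{"translation":[0,0,0],"angular":[0,0,0],"hand":1}]'| egrep 'pos|cont'
for i in 1 2 3 4 5; do python3 -m handwheel '[{"translation":[0.0015,0,0],"angular":[0,0,0],"hand":1},{"translation":[0,0,0],"angular":[0,0,0],"hand":1}]'| egrep 'pos|cont'; done
python3 go.py 465 -36.4 11 4.75
```

```text
position: [0.4662, -0.0358, 0.0119]
contact_force: [-0.4, -0.7, -0.1]
position: [0.4828, -0.0344, 0.0113]
contact_force: [0.4, -0.7, 0.3]
position: [0.4827, -0.034, 0.0109]
contact_force: [0.2, 0.1, -0.2]
position: [0.4841, -0.0339, 0.0109]
contact_force: [-0.4, 0.8, -0.3]
position: [0.4857, -0.0339, 0.0109]
contact_force: [0.2, -0.1, 0.2]
position: [0.4873, -0.0337, 0.0109]
contact_force: [-0.5, 0.7, -0.1]
position: [0.4888, -0.0336, 0.0109]
contact_force: [0.9, -0.6, 0.3]
pos [488.8 -33.6  10.9] yaw 4.69 shift [-24.    0.8  -0.1] rows 0.6 turn [ 0.  -0.  -0.1] t 50.1
```

```bash
for i in 1 2 3 4; do python3 -m handwheel '[{"translation":[0.001,0,0],"angular":[0,0,0],"hand":1},{"translation":[0,0,0],"angular":[0,0,0],"hand":1}]'| egrep 'pos|cont'; done
```

```text
position: [0.4897, -0.0335, 0.0109]
contact_force: [0.2, 0.7, -0.3]
position: [0.4907, -0.0334, 0.0109]
contact_force: [0.7, -0.2, -0.5]
position: [0.4908, -0.0333, 0.0108]
contact_force: [-1.6, -0.7, 1.6]
position: [0.491, -0.0332, 0.0107]
contact_force: [-4.1, 0.1, 1.9]
```

```bash
for i in 1 2 3 4 5; do python3 -m handwheel '[{"translation":[0.0015,0,0],"angular":[0,0,0],"hand":1},{"translation":[0,0,0],"angular":[0,0,0],"hand":1}]'| egrep 'pos|cont'; done
python3 -m handwheel '[{"translation":[-0.01,0,0],"angular":[0,0,0],"hand":1},{"translation":[-0.01,0,0],"angular":[0,0,0],"hand":1},{"translation":[0,0.015,0],"angular":[0,0,0],"hand":1},{"translation":[0,0.015,0],"angular":[0,0,0],"hand":1},{"translation":[0.008,0,0],"angular":[0,0,0],"hand":1},{"translation":[0,0,0],"angular":[0,0,0],"hand":1}]'| egrep 'pos|cont'
for i in 1 2 3 4 5 6; do python3 -m handwheel '[{"translation":[0.0015,0,0],"angular":[0,0,0],"hand":1},{"translation":[0,0,0],"angular":[0,0,0],"hand":1}]'| egrep 'pos|cont'; done
```

```text
position: [0.4918, -0.0328, 0.0106]
contact_force: [-5.6, -0.9, 3.8]
position: [0.492, -0.0326, 0.0105]
contact_force: [-6.5, -0.9, 4.8]
position: [0.4921, -0.0325, 0.0103]
contact_force: [-10.1, -1.2, 6.9]
position: [0.4921, -0.0324, 0.0102]
contact_force: [-11.9, -2.6, 9.2]
position: [0.4921, -0.0323, 0.0102]
contact_force: [-14.3, -4.0, 11.5]
position: [0.4933, -0.0643, 0.0114]
contact_force: [0.7, 0.3, -0.0]
position: [0.4924, -0.0629, 0.0109]
contact_force: [0.1, 0.3, 0.4]
position: [0.4936, -0.0628, 0.0108]
contact_force: [-0.2, 0.8, -0.9]
position: [0.494, -0.0628, 0.0107]
contact_force: [-2.1, -0.6, 2.1]
position: [0.4942, -0.0628, 0.0106]
contact_force: [-4.8, -1.5, 3.2]
position: [0.4944, -0.0628, 0.0105]
contact_force: [-7.3, -1.9, 4.1]
position: [0.4945, -0.0627, 0.0104]
contact_force: [-9.8, -3.1, 5.9]
```

```bash
python3 -m handwheel '[{"translation":[-0.01,0,0],"angular":[0,0,0],"hand":1},{"translation":[-0.01,0,0],"angular":[0,0,0],"hand":1},{"translation":[0,0,-0.035],"angular":[0,0,0],"hand":1},{"translation":[0,0,-0.035],"angular":[0,0,0],"hand":0},{"translation":[0,-0.015,-0.035],"angular":[0,0,0],"hand":0},{"translation":[0,0,-0.035],"angular":[0,0,0],"hand":0},{"translation":[0,0,0],"angular":[0,0,0],"hand":0},{"translation":[0,0,0],"angular":[0,0,0],"hand":0}]'| egrep 'pos|cont'
python3 - <<'E'
from h import *
C=cam('wrist'); im=manip.get_image('wrist');H,S,V=hsv(im)
m=(S<60)&(V>115); K,e,Rm=C
def pix(x,y,z):
    p=np.r_[W(x,y)/1000,z]; q=Rm.T@(p-e); return (K@(q/q[2]))[:2]
for X in (-45,-20,0,20,45):
    u,v=pix(X,-25,.022); u=int(round(u)); r=np.where(m[int(v)-40:int(v)+20,u])[0].max()+int(v)-40
    print('front',X,J(ray(C,[(u,r+.5)],.034)*1000)[0])
for Y in (-20,0,20):
    u,v=pix(-55,Y,.022); v=int(round(v)); c=np.where(m[v,int(u)-30:int(u)+30])[0].min()+int(u)-30
    print('back',Y,J(ray(C,[(c-.5,v)],.010)*1000)[0],J(ray(C,[(c-.5,v)],.034)*1000)[0])
E
python3 go.py 462.6 -150.8 150 4.75
```

```text
position: [0.4798, -0.0496, 0.1531]
contact_force: [0.1, 0.3, 0.1]
front -45 [-43.2 -25.8]
front -20 [-19.3 -25.9]
front 0 [  0.4 -25. ]
front 20 [ 19.2 -25. ]
front 45 [ 43.2 -25.9]
back -20 [-61.5 -22.2] [-55.9 -17.6]
back 0 [-60.8  -1.3] [-55.3   1.6]
back 20 [-61.   19.6] [-55.4  20.7]
pos [478.3 -49.4 151.4] yaw 4.69 shift [-23.9  99.8   1.4] rows 2.8 turn [ 0.  -0.1 -0.1] t 53.8167
```

```bash
python3 -m handwheel '[{"translation":[0.016,-0.037,0],"angular":[0,0,0],"hand":1},{"translation":[0.016,-0.037,0],"angular":[0,0,0],"hand":1},{"translation":[0.015,-0.021,0],"angular":[0,0,0],"hand":1},{"translation":[0,0,0],"angular":[0,0,-6.92],"hand":1},{"translation":[0,0,0],"angular":[0,0,-6.92],"hand":1},{"translation":[0,0,0],"angular":[0,0,-6.92],"hand":1},{"translation":[0,0,0],"angular":[0,0,-6.92],"hand":1},{"translation":[0,0,0],"angular":[0,0,-6.92],"hand":1},{"translation":[0,0,0],"angular":[0,0,-6.92],"hand":1},{"translation":[0,0,0],"angular":[0,0,-6.92],"hand":1}]' >/dev/null
python3 -m handwheel '[{"translation":[0,0,0],"angular":[0,0,-6.92],"hand":1},{"translation":[0,0,0],"angular":[0,0,-6.92],"hand":1},{"translation":[0,0,0],"angular":[0,0,-6.92],"hand":1},{"translation":[0,0,0],"angular":[0,0,-6.92],"hand":1},{"translation":[0,0,0],"angular":[0,0,-6.92],"hand":1},{"translation":[0,0,0],"angular":[0,0,-6.92],"hand":1},{"translation":[0,0,0.03],"angular":[0,0,0],"hand":1},{"translation":[0,0,0.03],"angular":[0,0,0],"hand":1},{"translation":[0,0,0],"angular":[0,0,0],"hand":1},{"translation":[0,0,0],"angular":[0,0,0],"hand":1}]' | egrep 'pos|cont'
python3 -c "
from h import *
print(W(-85,0))"; python3 go.py 521.7 45.2 11 94.75
```

```text
position: [0.5148, 0.049, 0.0883]
contact_force: [0.0, 0.1, 0.2]
[521.7  45.2]
pos [514.8  49.   88.3] yaw 94.63 shift [-4.4  7.2 77.2] rows 2.1 turn [-0.4 -0.1 -0.1] t 55.4833
```

```bash
python3 -m handwheel '[{"translation":[-0.002,0.0036,0.03],"angular":[0,0,0],"hand":1},{"translation":[-0.002,0.0036,0.03],"angular":[0,0,0],"hand":1},{"translation":[0,0,0.012],"angular":[0,0,0],"hand":1},{"translation":[0,0,0.004],"angular":[0,0,0],"hand":1},{"translation":[0,0,0],"angular":[0,0,0],"hand":1},{"translation":[0,0,0],"angular":[0,0,0],"hand":1}]'| egrep 'pos|cont'
python3 -m handwheel '[{"translation":[-0.004,0,0],"angular":[0,0,0],"hand":1},{"translation":[-0.004,0,0],"angular":[0,0,0],"hand":1},{"translation":[-0.004,0,0],"angular":[0,0,0],"hand":1},{"translation":[-0.003,0,0],"angular":[0,0,0],"hand":1},{"translation":[0,0,0],"angular":[0,0,0],"hand":1}]'| egrep 'pos|cont'
for i in 1 2 3 4 5 6; do python3 -m handwheel '[{"translation":[-0.0015,0,0],"angular":[0,0,0],"hand":1},{"translation":[0,0,0],"angular":[0,0,0],"hand":1}]'| egrep 'pos|cont'; done
```

```text
position: [0.5259, 0.0456, 0.016]
contact_force: [0.5, -0.0, 0.8]
position: [0.5264, 0.0299, 0.0153]
contact_force: [1.4, -0.1, 0.2]
position: [0.5262, 0.029, 0.0149]
contact_force: [-0.3, 0.1, -0.5]
position: [0.5263, 0.0276, 0.0148]
contact_force: [-1.2, -0.5, -0.1]
position: [0.5262, 0.0263, 0.0148]
contact_force: [0.2, 1.4, 0.2]
position: [0.5262, 0.0261, 0.0148]
contact_force: [0.8, 5.5, 0.4]
position: [0.5262, 0.026, 0.0148]
contact_force: [-0.2, 10.0, 0.2]
position: [0.5262, 0.026, 0.0149]
contact_force: [-0.4, 15.3, 2.2]
```

```bash
python3 -m handwheel '[{"translation":[0.01,0,0],"angular":[0,0,0],"hand":1},{"translation":[0.006,0,0],"angular":[0,0,0],"hand":1},{"translation":[0,0,0.004],"angular":[0,0,0],"hand":1},{"translation":[0,0,0],"angular":[0,0,0],"hand":1},{"translation":[-0.003,0,0],"angular":[0,0,0],"hand":1},{"translation":[-0.003,0,0],"angular":[0,0,0],"hand":1},{"translation":[0,0,0],"angular":[0,0,0],"hand":1}]'| egrep 'pos|cont'
for i in 1 2 3 4 5 6; do python3 -m handwheel '[{"translation":[-0.0015,0,0],"angular":[0,0,0],"hand":1},{"translation":[0,0,0],"angular":[0,0,0],"hand":1}]'| egrep 'pos|cont'; done
```

```text
position: [0.5262, 0.0307, 0.0109]
contact_force: [0.1, -0.3, 0.3]
position: [0.5262, 0.0296, 0.0109]
contact_force: [-1.2, 0.5, 0.2]
position: [0.5262, 0.0284, 0.0109]
contact_force: [0.1, 0.5, -0.2]
position: [0.5262, 0.0273, 0.0109]
contact_force: [0.7, 0.3, -0.2]
position: [0.5263, 0.0262, 0.0109]
contact_force: [-0.2, 3.1, 0.9]
position: [0.5263, 0.0261, 0.0109]
contact_force: [0.5, 7.9, 1.8]
position: [0.5263, 0.026, 0.0109]
contact_force: [0.0, 13.0, 2.2]
```

```bash
python3 -m handwheel '[{"translation":[0.01,0,0],"angular":[0,0,0],"hand":1},{"translation":[0.01,0,0],"angular":[0,0,0],"hand":1},{"translation":[0,0,-0.035],"angular":[0,0,0],"hand":0},{"translation":[0,0,-0.035],"angular":[0,0,0],"hand":0},{"translation":[0,0,-0.035],"angular":[0,0,0],"hand":0},{"translation":[0,0,-0.02],"angular":[0,0,0],"hand":0},{"translation":[0,0,0],"angular":[0,0,0],"hand":0},{"translation":[0,0,0],"angular":[0,0,0],"hand":0}]'| egrep 'pos|cont'
python3 go.py 462.6 -150.8 125 94.75
```

```text
position: [0.5257, 0.0427, 0.1371]
contact_force: [0.3, 0.4, -0.8]
pos [525.7  42.7 137.1] yaw 94.68 shift [-187.6  -78.8   12.1] rows 5.5 turn [ 0.2  0.1 -0.1] t 59.65
```

```bash
python3 -m handwheel '[{"translation":[-0.0313,-0.0131,0],"angular":[0,0,0],"hand":0},{"translation":[-0.0313,-0.0131,0],"angular":[0,0,0],"hand":0},{"translation":[-0.0313,-0.0131,0],"angular":[0,0,0],"hand":0},{"translation":[-0.0313,-0.0131,0],"angular":[0,0,0],"hand":0},{"translation":[-0.0313,-0.0131,0],"angular":[0,0,0],"hand":0},{"translation":[-0.0313,-0.0131,0],"angular":[0,0,0],"hand":0},{"translation":[0,0,0],"angular":[0,0,0],"hand":0},{"translation":[0,0,0],"angular":[0,0,0],"hand":0}]'| egrep 'pos|cont'
python3 go.py 462.6 -150.8 69.5 94.75
python3 - <<'E'
from h import *
im=manip.get_image('wrist');C=cam('wrist');H,S,V=hsv(im)
for c in blobs((V<45),60):
    j=J(ray(C,c,.084)*1000)
    if len(c)<300: print('blk',c.mean(0).round(),len(c),j.min(0),j.max(0))
E
```

```text
position: [0.4603, -0.1518, 0.1341]
contact_force: [-0.0, 0.3, 0.2]
pos [ 460.3 -151.8  134.1] yaw 94.44 shift [ 0.7  2.6 64.6] rows 1.7 turn [-0.2 -0.1 -0.3] t 60.3167
blk [636. 391.] 48 [244.9 178.3] [265.8 186.6]
blk [325. 215.] 69 [ 90.7 -82.7] [109.4 -68.7]
blk [408. 160.] 41 [ 59.1 -27. ] [ 67.4 -18.9]
blk [485. 148.] 54 [49.9 19.1] [61.1 28.6]
blk [384. 140.] 36 [ 46.1 -41.6] [ 55.3 -36.2]
blk [468.  80.] 236 [-12.9   4.8] [48.   9.7]
```

```bash
python3 -m handwheel '[{"translation":[0,0.0025,0.03],"angular":[0,0,0],"hand":0},{"translation":[0,0,0.025],"angular":[0,0,0],"hand":0},{"translation":[0,0,0.0095],"angular":[0,0,0],"hand":0},{"translation":[0,0,0],"angular":[0,0,0],"hand":0},{"translation":[0,0,0],"angular":[0,0,0],"hand":1},{"translation":[0,0,0],"angular":[0,0,0],"hand":1},{"translation":[0,0,0],"angular":[0,0,0],"hand":1},{"translation":[0,0,0],"angular":[0,0,0],"hand":1},{"translation":[0,0,0],"angular":[0,0,0],"hand":1},{"translation":[0,0,0],"angular":[0,0,0],"hand":1}]' 30 >/dev/null
python3 -m handwheel '[{"translation":[0,0,0],"angular":[0,0,0],"hand":1},{"translation":[0,0,0],"angular":[0,0,0],"hand":1},{"translation":[0,0,0],"angular":[0,0,0],"hand":1},{"translation":[0,0,0],"angular":[0,0,0],"hand":1}]'
python3 - <<'E'
from h import *
p=J(manip.get_state()['position']*1000)[0]; print(p)
a=np.radians(-70-np.arange(0,112,10)); q=np.c_[78+80*np.cos(a),80*np.sin(a)]
d=np.diff(q,axis=0); print((np.c_[-d[:,0],d[:,1]]).round(1).tolist())  # tool x=-jig x, tool y=jig y
E
```

```text
clock: 61.53
position: [0.4623, -0.1511, 0.0722]
ee_rot: [-0.001, 0.677, 0.736, -0.002]
contact_force: [-5.7, -1.5, 7.3]
width: 0.0142
gripper_force: 29.1
[105.7 -75.5]
[[13.5, -3.6], [13.9, -1.2], [13.9, 1.2], [13.5, 3.6], [12.6, 5.9], [11.4, 8.0], [9.9, 9.9], [8.0, 11.4], [5.9, 12.6], [3.6, 13.5], [1.2, 13.9]]
```

```bash
python3 -m handwheel '[{"translation":[0,0,-0.001],"angular":[0,0,0],"hand":1},{"translation":[0.0067,-0.0018,0],"angular":[0,0,0],"hand":1},{"translation":[0.0068,-0.0018,0],"angular":[0,0,0],"hand":1},{"translation":[0.007,-0.0006,0],"angular":[0,0,0],"hand":1},{"translation":[0.0069,-0.0006,0],"angular":[0,0,0],"hand":1},{"translation":[0.007,0.0006,0],"angular":[0,0,0],"hand":1},{"translation":[0.0069,0.0006,0],"angular":[0,0,0],"hand":1},{"translation":[0.0067,0.0018,0],"angular":[0,0,0],"hand":1},{"translation":[0.0068,0.0018,0],"angular":[0,0,0],"hand":1},{"translation":[0,0,0],"angular":[0,0,0],"hand":1}]'
python3 -c "
from h import *
p=J(manip.get_state()['position']*1000)[0]; print(p,np.hypot(p[0]-78,p[1]))"
```

```text
clock: 62.37
position: [0.4579, -0.0942, 0.0723]
ee_rot: [-0.002, 0.678, 0.735, -0.001]
contact_force: [-5.7, 1.7, 5.0]
width: 0.014
gripper_force: 30.1
[ 48.7 -75.1] 80.61327434114061
```

```bash
python3 -m handwheel '[{"translation":[0.0063,0.003,0],"angular":[0,0,0],"hand":1},{"translation":[0.0063,0.0029,0],"angular":[0,0,0],"hand":1},{"translation":[0.0057,0.004,0],"angular":[0,0,0],"hand":1},{"translation":[0.0057,0.004,0],"angular":[0,0,0],"hand":1},{"translation":[0.005,0.005,0],"angular":[0,0,0],"hand":1},{"translation":[0.0049,0.0049,0],"angular":[0,0,0],"hand":1},{"translation":[0.004,0.0057,0],"angular":[0,0,0],"hand":1},{"translation":[0.004,0.0057,0],"angular":[0,0,0],"hand":1},{"translation":[0,0,0],"angular":[0,0,0],"hand":1}]' | egrep 'pos|cont|wid'
python3 -m handwheel '[{"translation":[0.003,0.0063,0],"angular":[0,0,0],"hand":1},{"translation":[0.0029,0.0063,0],"angular":[0,0,0],"hand":1},{"translation":[0.0018,0.0067,0],"angular":[0,0,0],"hand":1},{"translation":[0.0018,0.0068,0],"angular":[0,0,0],"hand":1},{"translation":[0.0006,0.006,0],"angular":[0,0,0],"hand":1},{"translation":[0.0004,0.003,0],"angular":[0,0,0],"hand":1},{"translation":[0,0,0],"angular":[0,0,0],"hand":1}]' | egrep 'pos|cont|wid'
python3 -c "
from h import *
p=J(manip.get_state()['position']*1000)[0]; print(p,np.hypot(p[0]-78,p[1]))"
```

```text
position: [0.4861, -0.0461, 0.072]
contact_force: [-10.7, 13.2, 11.2]
width: 0.014
position: [0.5244, -0.0329, 0.0719]
contact_force: [-2.7, 12.8, 1.8]
width: 0.0141
[-6.9 -3.7] 84.98058601821948
```

```bash
for i in 1 2 3; do python3 -m handwheel '[{"translation":[-0.001,0.0015,0],"angular":[0,0,0],"hand":1},{"translation":[0,0,0],"angular":[0,0,0],"hand":1}]' | egrep 'pos|cont|wid'; done
python3 -c "
from h import *
p=J(manip.get_state()['position']*1000)[0]; print(p,np.hypot(p[0]-78,p[1]))"
```

```text
position: [0.5261, -0.0332, 0.0719]
contact_force: [-1.5, 15.4, 0.6]
width: 0.0143
position: [0.5273, -0.0331, 0.0719]
contact_force: [-2.1, 18.0, 2.0]
width: 0.0139
position: [0.5288, -0.0343, 0.072]
contact_force: [-2.6, 17.4, 3.2]
width: 0.0141
[-5.2  0.5] 83.20150239028139
```

```bash
python3 -m handwheel '[{"translation":[0.003,0,0],"angular":[0,0,0],"hand":0.5},{"translation":[0,0,0],"angular":[0,0,0],"hand":0.5},{"translation":[0,0,0],"angular":[0,0,0],"hand":0.5},{"translation":[0,0,0],"angular":[0,0,0],"hand":0.5},{"translation":[0,0,-0.03],"angular":[0,0,0],"hand":0.5},{"translation":[0,0,-0.035],"angular":[0,0,0],"hand":0.5},{"translation":[0.035,0,-0.035],"angular":[0,0,0],"hand":0.5},{"translation":[0.035,0,0],"angular":[0,0,0],"hand":0.5},{"translation":[0,0,0],"angular":[0,0,0],"hand":0.5}]' | egrep 'clo|pos|cont|wid'
python3 - <<'E'
from h import *
for n in ('wrist','top'):
    im=manip.get_image(n);C=cam(n);H,S,V=hsv(im)
    for c in blobs((H>5)&(H<20)&(S>190)&(V>100),20):
        j=J(ray(C,c,.066)*1000)
        if abs(j.mean(0)).max()<120: print(n,'org',j.min(0),j.max(0),rect(C,c,.066))
    for c in blobs((V<55),10):
        j=J(ray(C,c,.084)*1000)
        if abs(j.mean(0)).max()<40 and len(c)<150: print(n,'knob',j.min(0),j.max(0))
    for c in blobs((S<45)&(V>120),60)+blobs((H<14)&(S>90)&(S<200)&(V>70),40):
        j=J(ray(C,c,.034)*1000)
        if abs(j.mean(0)).max()<110: print(n,'alu/cop',c.mean(0).round(),j.min(0),j.max(0))
E
```

```text
clock: 64.95
position: [0.5261, 0.0305, 0.1694]
contact_force: [-0.2, -0.2, -0.3]
width: 0.043
wrist org [17.2 -8. ] [77.8  6.4] [532.  -86.9  60.7  14.4 -85.8]
wrist org [-10.8  -8.2] [-2.7  6.1] [527.1 -32.9  14.3   8.1   4.7]
wrist knob [21.   7.7] [28.3 19.9]
wrist knob [ 11.8 -25.5] [28.3 -9.7]
wrist knob [-15.5  -7.7] [5.8 5.8]
wrist alu/cop [318. 252.] [-52.1 -26.4] [56.4 22.8]
wrist alu/cop [405. 205.] [-108.4   66.1] [32. 88.]
wrist alu/cop [377. 193.] [-108.4   47.4] [-5.9 63.9]
wrist alu/cop [318. 314.] [ 38.  -10.4] [118.9   8. ]
wrist alu/cop [318. 253.] [-18.9 -15.7] [24.9 12.8]
wrist alu/cop [391. 228.] [-56.1  60.2] [12.1 77.8]
top alu/cop [321. 216.] [  5.8 -26.9] [54.3 -8.7]
top alu/cop [320. 190.] [ 5.3 47.7] [58.6 60.3]
top alu/cop [302. 207.] [-38.6 -46.1] [-2.7 65.5]
top alu/cop [273. 205.] [-168.9  -38.8] [-33.3  82.1]
top alu/cop [307. 180.] [-60.2  79.3] [60.7 91.6]
top alu/cop [323. 184.] [-1.8 48.8] [73.7 90.9]
```

The keeper lies along jig −x, about 0.01 rad from its end position. The stack and pipe are in place, so I'm handing in.

```bash
python3 -c "
from rig import manip
print(manip.sign_off())"
```

```text
the job is handed in; nothing more can be done
None
```

I handed the job in: by my own measurements all four plates are flush in the corner, the pipe touches the red stop and the keeper is fully across, but the hand-in gave no verdict.

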